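# Rack, dry and lock: lenses into the air dryer

### The job

Stand every lens from the two job trays on edge in the wire drying rack, one to a slot, gently, then push the loaded rack across the bench, without lifting it, into the dryer's bay: long side flush against the stop bar, midway between the white marks. Only then slide the clear lock guard off the air regulator's knob, turn the knob so that its pointer is on the green mark, and slide the guard fully home over the knob again. Leave the other things on the bench where they are.

Things in the scene. Friction and masses are not known exactly. Their poses are not given: they have to be found in the camera images.
- rack: wire drying rack, loose, about 0.5 to 0.7 kg, 170 (x) x 92 (y) x 50 mm high; origin at the centre of its underside. Steel end plates 5 mm thick, 92 wide, 50 high at x = +-82.5; along each long side a blue bar with its outer face at y = +-45, 28 to 36 mm above the bench. Four slots at x = -54, -18, 18, 54 (see slot1). Starts in the middle of the bench
- slot1 (a point): centre of a lens seated in the first slot: rack x = -54 mm, y = 0, 41 mm above the rack's underside (lens top at 73), the lens's faces across the rack's x; two rails hold it from below. Slot between wire pins at y = +-23: 10.8 mm wide up to 36 mm above the bench, widening to 17 mm at the pin tips (46 mm above the bench)
- dryer: fixed bench lens dryer, cream, 230 x 160 x 118 mm, with a dark stop bar (230 long, 24 high) on the bench along its front. Origin on the bench at the middle of the bar's front face; x runs along the bar, y points into the dryer. The bay (grey-blue floor, two white corner marks) lies on the -y side, open above
- bay (a point): centre of the bay on the bench, 46 mm in front of the stop bar: the rack's origin is here, with its x along the bar (either way round), when its long side is flush with the bar and it is midway between the white marks
- tray_a: blue job tray, fixed, 170 (x) x 150 (y) x 24 mm, origin at the centre of its underside. Two lens pockets at its near (-x) end, y = +-36 mm: lens on edge, leaning 0.44 rad back to tray -x on two ribs 36 mm apart that reach 44 mm up it; lens centre at tray x -41.0, z 39.0 mm. A fixed spectacle frame, under 20 mm high, lies in the far half
- tray_b: red job tray, fixed, same shape as tray_a
- knob_axis (a point): on the fixed air regulator's top deck (60 mm above the bench), on the knob's axis; its x, y are the regulator's own (y is the way the lock slides to close). Grey housing 110 (x) x 220 (y) x 60 mm, its centre 30 mm from here towards -y; a round brass gauge, 40 mm wide, 25 mm high above the deck, stands 59 mm from the knob axis on the +y side
- reg_knob (a joint): regulator knob angle, rad, 0 to 4.7, grows clockwise seen from above; friction-held (0.04 N m), stays where it is left
- knob_grip (a point): on the knob's axis, 30 mm above the deck. The knob is a black disc (50 mm wide, top 10 mm above the deck) with a bar grip 44 mm long (its x), 12 mm thick (its y), from 10 to 32 mm above the deck; a white line runs to the pointer end (+x). Turns with the knob
- pointer (a point): tip of the knob's white pointer, 30 mm from the axis, turns with the knob
- mark (a point): centre of the green set mark (12 x 8 mm) on the white dial, 30 mm from the knob's axis; the knob is set when the pointer is over it
- set_mark (a joint): angle of the green mark on the dial, same zero and sense as reg_knob; differs from start to start
- lock (a joint): how far the clear lock guard with yellow edges is slid, m: starts over the knob; 0 = parked open beside it (end stop), 0.080 = fully home over the knob (end stop). Slides along the regulator's +y, friction about 2 N, stays where it is left. While over the knob, the knob cannot be gripped
- lock_tab (a point): in the guard's yellow pull tab, 40 mm (regulator x) x 8 mm (y), from 44 to 68 mm above the deck; this point is on its middle, 60 mm above the deck. The guard's clear roof (top 44 mm above the deck, 87 mm wide) reaches 61 mm from the tab towards the knob and 5 mm the other way
- lens1: amber tinted round lens, 64 mm across, 8 mm thick flat disc, 35 g; origin at its centre, its x axis is the disc's axis. It starts leaning in a tray pocket; its z axis then points up along the lens towards its top edge. May be absent
- lens2: green tinted round lens, 64 mm across, 8 mm thick flat disc, 35 g; origin at its centre, its x axis is the disc's axis. It starts leaning in a tray pocket; its z axis then points up along the lens towards its top edge. May be absent
- lens3: grey tinted round lens, 64 mm across, 8 mm thick flat disc, 35 g; origin at its centre, its x axis is the disc's axis. It starts leaning in a tray pocket; its z axis then points up along the lens towards its top edge. May be absent
- lens4: rose tinted round lens, 64 mm across, 8 mm thick flat disc, 35 g; origin at its centre, its x axis is the disc's axis. It starts leaning in a tray pocket; its z axis then points up along the lens towards its top edge. May be absent
- cleaner: bystander: blue cleaner bottle, 48 mm wide, 130 high; leave it alone (origin at the centre of its underside)
- screw_jar: bystander: small jar, 44 mm wide, 50 high; leave it alone (origin at the centre of its underside)
- pad_tin: bystander: green tin, 52 mm wide, 40 high; leave it alone (origin at the centre of its underside)
- screwdriver: bystander: orange screwdriver, 170 mm long, lying; leave it alone (origin at the centre of its underside)

How it is judged:
By the outcome, as a careful person would: the job done as asked, in the order asked, and still so for the second after the job is handed in, with the robot touching nothing.
Of lens1, lens2, lens3, lens4 only 2 to 4 are there at a start; the rules pass over those that are not, and their reading is None.
At some moment in a run one of rack may be knocked a few centimetres aside while the robot is not near it.
It also fails if it takes over 210 s, if anything falls off the work surface, if the arm or the gripper's body presses on something with over 40 N, if the wrist force passes 120 N, or if a joint passes its speed limit or range.

### The arm

A 6-joint arm with a two-finger parallel gripper is mounted at the origin on the work surface. World frame = base frame: x ahead of the robot, y to its left, z up, the work surface at z = 0. Lengths are in m, angles in rad, forces in N, time in s.
With the tool pointing down it reaches from about 0.35 to 0.925 m from the base axis. Payload 6.4 kg.
Tool frame: the origin (TCP) lies between the finger pads; the fingertips stand ahead of it and the grasp point (between the pads) is the TCP (manip.tcp_to_tips is the z of the fingertips in the tool frame, in m); z points along the fingers, y is the line along which they close (so a half turn about z gives the same grasp; the last joint's range is limited). The gripper opens to 85 mm and grips with 20 to 120 N. Pads are 22 mm wide; open, the fingers measure 114 mm over their backs; the gripper's body (76 mm by 85 mm) begins 54 mm behind the grasp point. The pads swing forward as they close: fully open they stand 13 mm farther back than shut.
Start: joints at [1.089, 0.245, 1.558, -0, 1.339, -0.174], TCP at [0.197, 0.619, 0.25] pointing down, gripper open.
Joint ranges: [-3.13, 3.13], [-1.02, 2.26], [0.13, 2.54], [-0.95, 4.09], [0.21, 2.88], [-2.74, 2.74]. Speed limits (rad/s): [2.57, 2.57, 3.14, 3.14, 3.14, 3.14].

### API

Orientations are given as a unit quaternion [x, y, z, w].
In Python, from rig import manip gives the robot as it stands.
- The arm moves only by the shell command python3 -m pendant 'ROWS' [OPENING] [FORCE]. ROWS is JSON, a list of rows, each a list of 2 entries, a list of its own where there are three numbers: the shift along the tool's x, y, z in mm, then the turn about the tool's z in degrees. In form: [[[x, y, z], yaw], ...]. A call has 1 to 8 rows; each row shifts and turns the commanded pose from where the row before left it, along the tool's axes as they then stand; what a row does not reach is not made up. A row lasts 1/8 s, in which the tool goes at most 62.5 mm and 10.7 degrees, less where a joint would pass 70% of its speed; a pose out of reach is approached as far as the arm can. A call is refused whole if a number of a shift passes 62.5 or a number of a turn 10.7, either way. A call with a gripper value outside its range is refused whole. OPENING is the opening, from 0 (shut) to 1 (fully open), set as the call begins (- or left out, the last holds). The fingers move at their own pace and stop on an object; FORCE is the grip in N (left out, the last holds). Time passes only in rows, so rows that do not move let the fingers close. It gives the time, the measured TCP pose, the force, the opening and the grip force at its end, in the units of the state.
- manip.read_state(): the state, without advancing time (a new reading comes with each control period).
- manip.grab_frame(name): name is "side" or "top" or "wrist"; returns the picture (420x560x3 uint8, red, green, blue); there is no depth.
- manip.camera_info(name): a dict with "vfov" (degrees; the focal length in pixels is half the picture's height over the tangent of half this angle, whatever the lens; pixels are square), "cx", "cy" (the principal point, pixels), "view" (4x4, takes a point from world to camera coordinates). Camera axes: x right, y up, looking along -z (the intrinsics and any distortion apply to the point x, -y, -z); pixel columns grow to the right and rows downward; lengths in m; the calibration is good to about 2 mm. A picture is of the moment at which its call begins: read the wrist's pose just before it. camera_info takes no time and is no camera call; for the wrist camera it gives the pose at the moment of the call.
- manip.job_done(): hands the job in; it is judged then, once.
The state is a dict: "clock": time; "qpos": joint angles; "joint_vel": joint speeds; "joint_efforts": joint torques, N m; "tool_pos": TCP position; "orientation": TCP orientation; "contact_force": force on the tool from outside, world axes, zero at the start; "torque": the same for the moment, N m; "gripper_width": opening from 0.0 (shut) to 1.0 (fully open); "gripper_force": force on a finger pad.
Only numpy, scipy, OpenCV 4.12 (cv2) and the standard library are available. Lean on these libraries where they do the work, as an engineer would, in place of code of your own. Each camera call takes 0.05 s, during which the arm holds its last target. There are 200 camera calls.

## Working session

There is one attempt and no reset: what is moved stays moved. The work goes in short steps, Python scripts to look and compute and a shell command to move; the robot and the scene stay as the last step left them, time stands still between calls to the robot, and variables do not carry over. Pictures are saved under pics/ and viewed, at most 14 in all, crops included, and the job is handed in when it is done.

```bash
ls; mkdir -p pics
cat > h.py <<'E'
import numpy as np, cv2, json
from scipy.spatial.transform import Rotation as R
from rig import manip
def grab(n,fn=None):
    info=manip.camera_info(n); im=manip.grab_frame(n)
    if fn: cv2.imwrite('pics/'+fn,cv2.cvtColor(im,cv2.COLOR_RGB2BGR)); np.savez('pics/'+fn+'.npz',im=im,view=info['view'],f=210/np.tan(np.radians(info['vfov'])/2),c=[info['cx'],info['cy']])
    return im,info
E
python3 - <<'E'
from h import *
for n in ['side','top','wrist']:
    im,i=grab(n,n+'0.png'); print(n,i)
s=manip.read_state(); print(s, manip.tcp_to_tips)
E
```

```text
pics
side {'vfov': 42.87933205782142, 'cx': 272.81353911859577, 'cy': 204.22378261195837, 'view': array([[ 0.88435368, -0.46681344,  0.00194571, -0.53012084],
       [ 0.34957401,  0.66500054,  0.65997901, -0.27784391],
       [-0.30938097, -0.58297469,  0.75128152, -1.30237162],
       [ 0.        ,  0.        ,  0.        ,  1.        ]])}
top {'vfov': 52.67208647018367, 'cx': 278.98079771135275, 'cy': 210.48819326212623, 'view': array([[ 0.01322743, -0.99989911, -0.00517809, -0.0078141 ],
       [ 0.98568799,  0.01216871,  0.16814015, -0.59545362],
       [-0.16806018, -0.00732804,  0.9857495 , -0.96349179],
       [ 0.        ,  0.        ,  0.        ,  1.        ]])}
wrist {'vfov': 60.93088387303129, 'cx': 289.91926564508725, 'cy': 206.24128438376968, 'view': array([[ 0.30279336,  0.95305518, -0.0014177 , -0.6489031 ],
       [-0.90852878,  0.28819696, -0.30251938,  0.03821973],
       [-0.28790909,  0.09288888,  0.95314218, -0.37888194],
       [ 0.        ,  0.        ,  0.        ,  1.        ]])}
{'clock': 0.15, 'qpos': array([ 1.08891435e+00,  2.45689860e-01,  1.55875779e+00,  2.21679285e-07,
        1.33865417e+00, -1.74114050e-01]), 'joint_vel': array([-5.05264035e-04, -3.23180793e-03, -5.15138897e-03,  2.71950168e-03,
       -4.01519454e-05, -8.35140474e-04]), 'joint_efforts': array([ 6.73150043e-04, -4.29985678e+01, -3.26552510e+01, -1.62319197e-04,
        3.53889867e-03, -1.49299819e-05]), 'tool_pos': array([0.19672136, 0.61909822, 0.24939747]), 'orientation': array([ 1.53277330e-01,  9.88182924e-01, -7.14324099e-04, -2.43190934e-04]), 'contact_force': array([ 0.24897459,  1.48279358, -0.18962822]), 'torque': array([ 0.02251405, -0.00582194,  0.02222008]), 'gripper_force': 0.0, 'gripper_width': 0.9997194085323502} 0.019
```

View pics/top0.png

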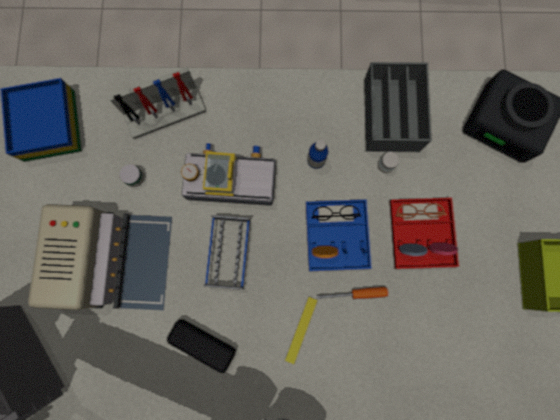

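View pics/side0.png

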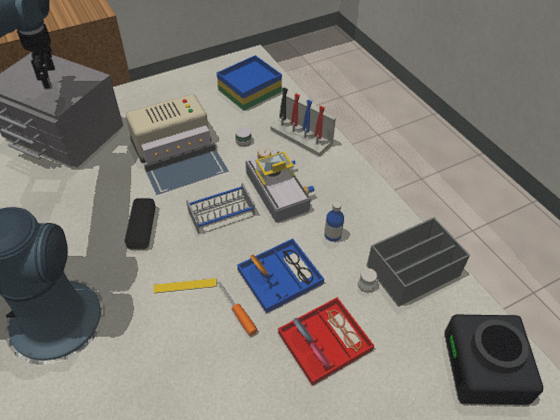

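The top view shows the rack at (228,252), the dryer and bay at (65-170,260), the blue tray at (337,235) with the amber lens, and the red tray at (424,232) with the grey and rose lenses. The regulator is at (228,178) with its gauge on the left. The side view agrees, and there are three lenses.

```bash
cat >> h.py <<'E'
def load(fn):
    d=np.load('pics/'+fn+'.npz'); return d['im'],dict(view=d['view'],f=float(d['f']),c=d['c'])
def ray(cam,uv):
    V=cam['view']; f=cam['f']; c=cam['c']
    d=V[:3,:3].T@np.array([(uv[0]-c[0])/f,-(uv[1]-c[1])/f,-1.]); o=-V[:3,:3].T@V[:3,3]
    return o,d/np.linalg.norm(d)
def onz(cam,uv,z):
    o,d=ray(cam,uv); return o+d*(z-o[2])/d[2]
def tri(pairs):
    A=np.zeros((3,3));b=np.zeros(3);rs=[ray(c,u) for c,u in pairs]
    for o,d in rs: P=np.eye(3)-np.outer(d,d);A+=P;b+=P@o
    x=np.linalg.solve(A,b); return x,max(np.linalg.norm((np.eye(3)-np.outer(d,d))@(x-o)) for o,d in rs)
def proj(cam,p):
    q=cam['view'][:3,:3]@np.array(p)+cam['view'][:3,3]; return np.array([cam['c'][0]+cam['f']*q[0]/-q[2],cam['c'][1]-cam['f']*q[1]/-q[2]])
def hsv(im): return cv2.cvtColor(im,cv2.COLOR_RGB2HSV)
def blob(im,lo,hi,roi=None,k=3):
    m=cv2.inRange(hsv(im),np.array(lo),np.array(hi))
    if roi: z=np.zeros_like(m); x0,y0,x1,y1=roi; z[y0:y1,x0:x1]=m[y0:y1,x0:x1]; m=z
    if k: m=cv2.morphologyEx(m,cv2.MORPH_OPEN,np.ones((k,k),np.uint8))
    cs,_=cv2.findContours(m,cv2.RETR_EXTERNAL,cv2.CHAIN_APPROX_NONE)
    return sorted(cs,key=cv2.contourArea,reverse=True)
def rect(c): return cv2.boxPoints(cv2.minAreaRect(c))
def delta(dst,yawdeg=None):
    "tool-frame mm shift to world point dst (tool down), current tool y angle"
    s=manip.read_state(); M=R.from_quat(s['orientation']).as_matrix()
    return np.round(M.T@(np.array(dst)-s['tool_pos'])*1000,1), np.round(np.degrees(np.arctan2(M[1,1],M[0,1])),2)
E
python3 - <<'E'
from h import *
im,c=load('top0.png')
def rep(name,cs,z):
    b=rect(cs); P=np.array([onz(c,u,z)[:2] for u in b]); print(name,'ctr',P.mean(0).round(4)); print((P*1000).round(0).tolist())
rep('trayA',blob(im,[105,150,60],[125,255,255],(290,185,380,285))[0],.024)
rep('trayB',np.vstack(blob(im,[0,150,90],[8,255,255],(380,185,470,285))[:1]),.024)
rep('rack',np.vstack([q for q in blob(im,[100,60,50],[130,255,255],(195,205,260,300),0) if len(q)>8]),.04)
rep('bay',blob(im,[95,30,50],[125,120,160],(118,205,180,315))[0],0)
E
python3 -c "
import cv2;a=cv2.imread('pics/top0.png')[130:330,20:280];cv2.imwrite('pics/t1.png',cv2.resize(a,None,fx=3,fy=3,interpolation=cv2.INTER_CUBIC))"
```

```text
trayA ctr [ 0.5431 -0.1436]
[[622.0, -66.0], [631.0, -214.0], [464.0, -219.0], [455.0, -75.0]]
trayB ctr [ 0.5791 -0.3468]
[[630.0, -274.0], [644.0, -415.0], [528.0, -418.0], [515.0, -280.0]]
rack ctr [0.4976 0.1215]
[[422.0, 172.0], [581.0, 162.0], [573.0, 70.0], [414.0, 82.0]]
bay ctr [0.4731 0.3264]
[[382.0, 380.0], [572.0, 376.0], [564.0, 271.0], [374.0, 279.0]]
```

View pics/t1.png

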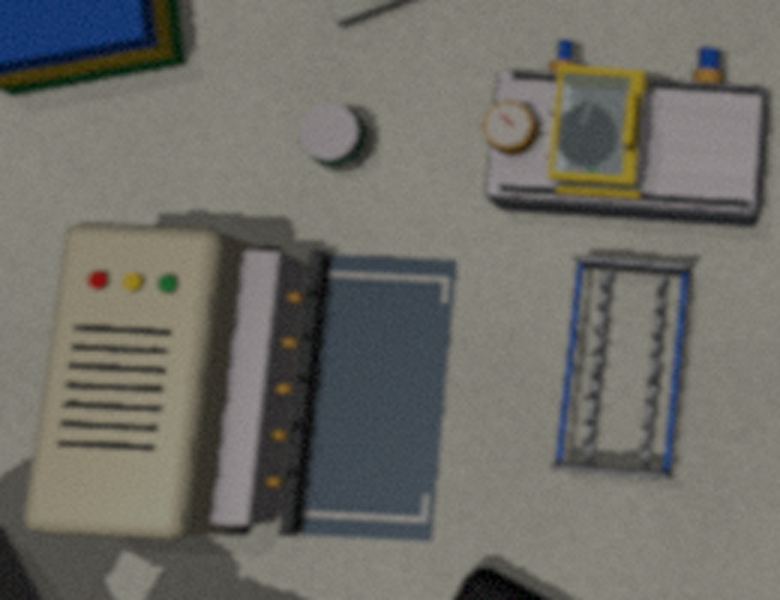

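The crop shows the guard's pull tab on the right, so opening runs toward world -y. The bay lies to the left of the rack, toward +y. I'll move the wrist camera over tray A.

```bash
python3 -m pendant '[[[0,0,0],8.6],[[0,0,0],8.6],[[0,0,0],8.6],[[0,0,0],8.6],[[0,0,0],8.6],[[0,0,0],8.6],[[0,0,0],8.6],[[0,0,0],8.6]]'
python3 -m pendant '[[[-53,18,0],0],[[-53,18,0],0],[[-53,18,0],0],[[-53,18,0],0],[[-53,18,0],0],[[-53,18,0],0],[[-53,18,0],0],[[-53,18,0],0]]'
python3 -m pendant '[[[-53,18,0],0],[[-53,18,0],0],[[-53,18,0],0],[[-53,18,0],0],[[-53,18,0],0],[[-53,18,0],0],[[0,0,0],0],[[0,0,0],0]]'
python3 - <<'E'
from h import *
grab('wrist','w1.png'); print(manip.read_state()['tool_pos'],delta([0,0,0]))
E
```

```text
clock: 1.15
tool_pos: [0.1968, 0.6192, 0.2498]
orientation: [0.687, 0.727, -0.0, 0.0]
contact_force: [-0.3, -0.3, 0.3]
gripper_width: 0.998
gripper_force: 0.0
clock: 2.15
tool_pos: [0.3672, 0.2036, 0.2502]
orientation: [0.685, 0.729, 0.0, 0.0]
contact_force: [0.6, 0.6, 0.6]
gripper_width: 0.997
gripper_force: 0.0
clock: 3.15
tool_pos: [0.4942, -0.1052, 0.2498]
orientation: [0.685, 0.729, -0.0, -0.001]
contact_force: [-0.6, -0.4, 0.1]
gripper_width: 1.003
gripper_force: 0.0
[ 0.49414064 -0.10466693  0.24992976] (array([ 135.3, -486.4,  250.3]), np.float64(3.6))
```

View pics/w1.png

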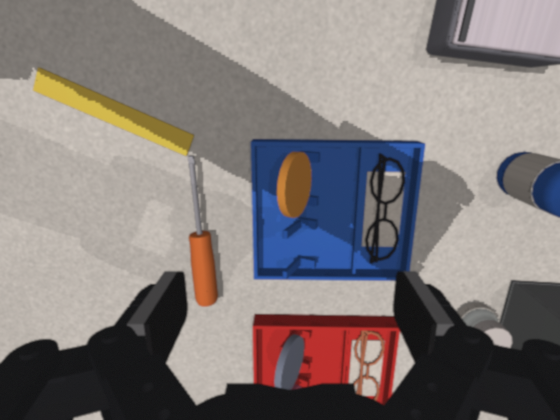

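The wrist view shows the amber lens at (295,184) in the blue tray (corners 255,140 to 422,280), with the grey lens just visible at (288,360). I'll take a second view 130 mm further toward -y.

```bash
python3 -m pendant '[[[-50,0,0],0],[[-50,0,0],0],[[-30,0,0],0],[[0,0,0],0],[[0,0,0],0]]'
python3 - <<'E'
from h import *
grab('wrist','w2.png')
ims={k:load(k+'.png') for k in ['w1','w2']}
def segs(im,lo,hi,roi):
    return blob(im,lo,hi,roi)
for k,(im,c) in ims.items():
    for nm,lo,hi in [('blue',[105,150,40],[125,255,255]),('red',[0,170,60],[8,255,255]),('red2',[172,170,60],[180,255,255]),('amber',[10,150,100],[20,255,255])]:
        for q in blob(im,lo,hi,(190,0,480,400))[:2]:
            if cv2.contourArea(q)<300: continue
            b=rect(q); print(k,nm,cv2.contourArea(q),b.mean(0).round(1),b.round(0).tolist())
            if nm in('blue','red'):
                P=np.array([onz(c,u,.024)[:2] for u in b]); print('   ctr',P.mean(0).round(4),(P*1000).round(0).tolist())
E
```

```text
clock: 3.82
tool_pos: [0.5026, -0.2336, 0.2502]
orientation: [0.684, 0.729, 0.0, -0.0]
contact_force: [-0.3, 0.3, -0.1]
gripper_width: 1.0
gripper_force: 0.0
w1 blue 21932.5 [336.8 209.6] [[250.0, 278.0], [252.0, 140.0], [423.0, 142.0], [422.0, 280.0]]
   ctr [ 0.544  -0.1432] [[457.0, -222.0], [455.0, -73.0], [620.0, -65.0], [644.0, -213.0]]
w1 red 6549.0 [326.1 357.2] [[253.0, 397.0], [254.0, 315.0], [399.0, 317.0], [398.0, 399.0]]
   ctr [ 0.5498 -0.3245] [[465.0, -387.0], [463.0, -270.0], [627.0, -262.0], [644.0, -379.0]]
w1 amber 1581.0 [293.5 184. ] [[278.0, 153.0], [309.0, 153.0], [309.0, 215.0], [278.0, 215.0]]
w1 amber 1343.0 [203.1 268.7] [[189.0, 234.0], [210.0, 232.0], [217.0, 303.0], [196.0, 305.0]]
w2 blue 26256.0 [343.   81.5] [[247.0, 0.0], [439.0, 0.0], [439.0, 163.0], [247.0, 163.0]]
   ctr [ 0.5456 -0.1476] [[455.0, -82.0], [621.0, -71.0], [648.0, -213.0], [459.0, -225.0]]
w2 red 15318.0 [327.6 278. ] [[247.0, 339.0], [249.0, 214.0], [408.0, 217.0], [406.0, 342.0]]
   ctr [ 0.5508 -0.3507] [[464.0, -431.0], [462.0, -278.0], [627.0, -270.0], [649.0, -423.0]]
w2 amber 2285.5 [293.  38.] [[275.0, 0.0], [311.0, 0.0], [311.0, 76.0], [275.0, 76.0]]
w2 amber 1171.5 [199.  152.5] [[190.0, 194.0], [190.0, 111.0], [208.0, 111.0], [208.0, 194.0]]
```

View pics/w2.png

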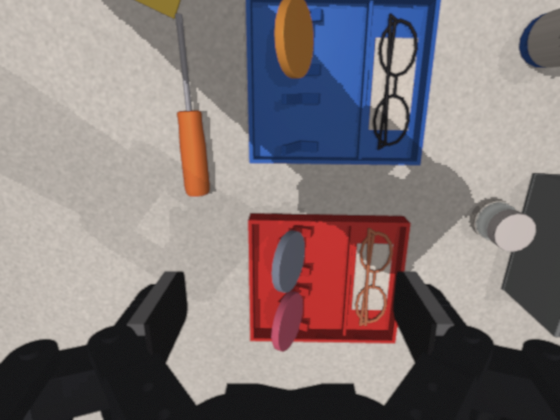

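The second view shows the amber lens at (294,38), the grey at (289,260) and the rose at (288,320), and the empty blue pocket below. Next I'll fit the tray quads and triangulate the amber lens.

```bash
cat >> h.py <<'E'
def quad(c):
    h=cv2.convexHull(np.vstack(c) if isinstance(c,list) else c)
    for e in np.linspace(3,40,38):
        a=cv2.approxPolyDP(h,e,True)
        if len(a)<=4: return a[:,0].astype(float)
def pose(cam,q,z):
    P=np.array([onz(cam,u,z)[:2] for u in q]); i=np.argmin(P.sum(1)); P=np.roll(P,-i,0)
    if np.cross(P[1]-P[0],P[2]-P[1])<0: P=P[[0,3,2,1]]   # ccw from (-x,-y)
    ex=P[1]+P[2]-P[0]-P[3]; return P.mean(0), np.degrees(np.arctan2(ex[1],ex[0])), [np.linalg.norm(P[j]-P[j-1]).round(4) for j in range(4)]
E
python3 - <<'E' 2>/dev/null
from h import *
w1,c1=load('w1.png'); w2,c2=load('w2.png')
qa=quad(blob(w1,[105,150,40],[125,255,255],(190,100,480,300))[0]); A=pose(c1,qa,.024); print('A',A)
qb=quad(blob(w2,[0,170,50],[8,255,255],(190,190,480,360))[:1]); B=pose(c2,qb,.024); print('B',B,qb.tolist())
a1=blob(w1,[10,150,60],[22,255,255],(260,100,330,300))[0];a2=blob(w2,[10,150,60],[22,255,255],(260,0,330,120))[0]
print(cv2.boundingRect(a1),cv2.boundingRect(a2))
e1=cv2.minAreaRect(a1)[0];e2=cv2.minAreaRect(a2)[0]
print('amber',tri([(c1,e1),(c2,e2)]))
for nm,P,y in[('A+',A,36),('B+',B,36),('B-',B,-36)]:
    t=np.radians(P[1]); M=np.array([[np.cos(t),-np.sin(t)],[np.sin(t),np.cos(t)]])
    print(nm,'lens',(P[0]+M@[-.041,y/1000]).round(4),'upright',(P[0]+M@[-.029,y/1000]).round(4), delta([*(P[0]+M@[-.029,y/1000]),.066]))
E
```

```text
A (array([ 0.54110125, -0.14112962]), np.float64(4.9028446830809465), [np.float64(0.1463), np.float64(0.1663), np.float64(0.1346), np.float64(0.1658)])
B (array([ 0.54732849, -0.35108308]), np.float64(2.5724036963747903), [np.float64(0.1522), np.float64(0.1651), np.float64(0.1517), np.float64(0.1573)]) [[251.0, 215.0], [403.0, 218.0], [393.0, 341.0], [251.0, 339.0]]
(278, 153, 32, 63) (275, 0, 37, 77)
amber (array([ 0.49685317, -0.11118113,  0.03719407]), np.float64(0.00023116939889776644))
A+ lens [ 0.4972 -0.1088] upright [ 0.5091 -0.1077] (array([125. ,  14.6, 184.3]), np.float64(3.67))
B+ lens [ 0.5048 -0.317 ] upright [ 0.5167 -0.3164] (array([-83.7,   8.8, 184.2]), np.float64(3.67))
B- lens [ 0.508  -0.3889] upright [ 0.52   -0.3883] (array([-155.7,    7.4,  184.1]), np.float64(3.67))
```

```bash
python3 -m pendant '[[[62,7,0],0],[[62,7,0],0],[[0,0,60],0],[[0,0,60],0],[[0,0,40],0],[[0,0,24],0],[[0,0,0],0]]' 0.9 20
python3 -m pendant '[[[0,0,0],0],[[0,0,0],0],[[0,0,0],0],[[0,0,0],0],[[0,0,0],0],[[0,0,0],0],[[0,0,0],0],[[0,0,0],0]]' 0 20
python3 - <<'E'
from h import *
im,i=grab('wrist','w3.png'); print(manip.read_state()['gripper_width'])
E
```

```text
clock: 4.75
tool_pos: [0.5072, -0.1086, 0.0646]
orientation: [0.684, 0.729, -0.001, -0.002]
contact_force: [0.2, -1.2, 1.5]
gripper_width: 0.9
gripper_force: 0.0
clock: 5.75
tool_pos: [0.5091, -0.1107, 0.0664]
orientation: [0.685, 0.729, 0.0, 0.0]
contact_force: [0.8, 0.6, 0.6]
gripper_width: 0.092
gripper_force: 25.3
0.0884482540117091
```

View pics/w3.png

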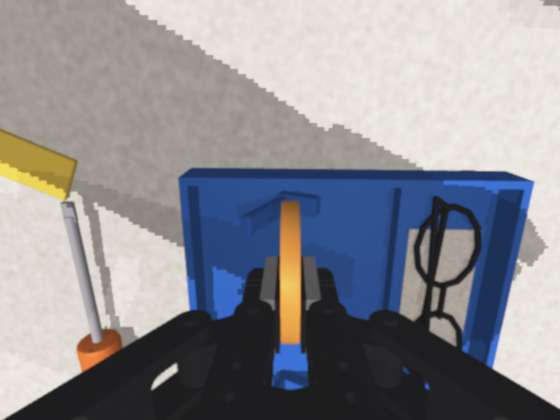

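The amber lens is gripped upright between the pads (width 7.6 mm) with its near edge at (290,200). I'll lift it, carry it to the rack and measure the rack from two places.

```bash
python3 -m pendant '[[[0,0,-30],0],[[0,0,-62],0],[[0,0,-62],0],[[50,0,0],0],[[50,0,0],0],[[50,0,0],0],[[0,0,0],8],[[0,0,0],0]]'
python3 - <<'E'
from h import *
grab('wrist','r1.png')
E
python3 -m pendant '[[[50,0,0],0],[[0,0,0],0],[[0,0,0],0]]'
python3 - <<'E'
from h import *
grab('wrist','r2.png')
a,_=load('r1.png');b,_=load('r2.png')
cv2.imwrite('pics/r12.png',cv2.cvtColor(np.hstack([a[:,100:480],b[:,100:480]]),cv2.COLOR_RGB2BGR))
E
```

```text
clock: 6.8
tool_pos: [0.4991, 0.0397, 0.2199]
orientation: [0.733, 0.68, -0.0, -0.0]
contact_force: [0.2, -0.7, -1.1]
gripper_width: 0.088
gripper_force: 25.1
clock: 7.22
tool_pos: [0.5034, 0.0884, 0.2201]
orientation: [0.734, 0.679, -0.0, -0.0]
contact_force: [-0.5, 0.3, -0.9]
gripper_width: 0.086
gripper_force: 25.1
```

View pics/r12.png

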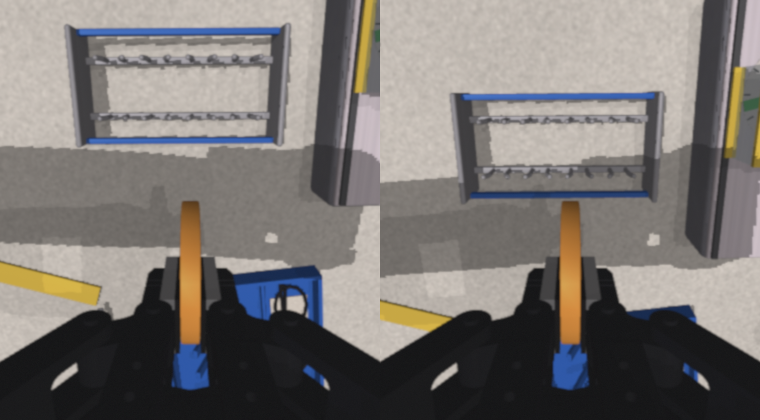

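The rack is clear in both views. Its blue bars are at rows 31 and 140 in the first and rows 97 and 195 in the second, with four pin pairs along each rail.

```bash
cat >> h.py <<'E'
def bars(im,roi,n=2):
    cs=[q for q in blob(im,[105,130,50],[125,255,255],roi,2)][:n]
    out=[]
    for q in cs:
        p=q[:,0].astype(float); vx,vy,x0,y0=cv2.fitLine(q,cv2.DIST_HUBER,0,.01,.01)[:,0]
        t=(p-[x0,y0])@[vx,vy]; e=[np.array([x0,y0])+s*np.array([vx,vy]) for s in(t.min(),t.max())]
        out.append(sorted([tuple(v) for v in e]))
    return sorted(out,key=lambda b:b[0][1])   # far(+y) first in wrist view
def rackpose(bs,cam,z=.034):
    P=np.array([[onz(cam,u,z)[:2] for u in b] for b in bs]); d=(P[:,1]-P[:,0]).sum(0)
    return P.reshape(-1,2).mean(0), np.degrees(np.arctan2(d[1],d[0])), np.linalg.norm(P[:,1]-P[:,0],axis=1).round(4), np.linalg.norm((P[0]-P[1]).mean(0)).round(4)
E
python3 - <<'E'
from h import *
a,c1=load('r1.png');b,c2=load('r2.png')
b1=bars(a,(150,0,400,160));b2=bars(b,(150,60,400,205)); print(b1,b2)
for i in range(2):
    for j in range(2): print(tri([(c1,b1[i][j]),(c2,b2[i][j])]))
p1=rackpose(b1,c1);p2=rackpose(b2,c2);print(p1,p2)
ctr=(p1[0]+p2[0])/2;t=np.radians((p1[1]+p2[1])/2)
for s in(-.054,-.018,.018,.054): 
    g=ctr+s*np.array([np.cos(t),np.sin(t)]); print(s,g.round(4),delta([*g,.067]))
# lens cz in tool from silhouette tangent
s=manip.read_state(); m=blob(b,[8,100,40],[25,255,255],(260,150,320,400))[0]; top=m[m[:,0,1].argmin(),0]; M=R.from_quat(s['orientation']).as_matrix()
o,d=ray(c2,top); o=M.T@(o-s['tool_pos']); d=M.T@d; o=o[[0,2]];d=d[[0,2]]/np.linalg.norm(d[[0,2]]); n=np.array([-d[1],d[0]])
print('top',top,'cz cand (tool z of lens centre)',[(sg*.032+n@o)/n[1] for sg in(-1,1)])
E
```

```text
[[(np.float64(177.98199515926814), np.float64(32.99973120519164)), (np.float64(380.0106293726105), np.float64(31.180983851493203))], [(np.float64(187.98861440055373), np.float64(141.82537839985946)), (np.float64(373.0100034891679), np.float64(140.03202839810535))]] [[(np.float64(181.9892475838891), np.float64(97.93706689872303)), (np.float64(375.00996944284645), np.float64(95.98549119108577))], [(np.float64(191.98860304023668), np.float64(195.9935838638259)), (np.float64(368.0056424111053), np.float64(194.9935489779893))]]
(array([0.41909819, 0.16839975, 0.03287603]), np.float64(0.00020514504482390053))
(array([0.57824465, 0.1577318 , 0.0333373 ]), np.float64(0.00027573116690948464))
(array([0.41263506, 0.08311252, 0.02966687]), np.float64(5.88194852373842e-05))
(array([0.57146819, 0.07356207, 0.0357159 ]), np.float64(0.00011297172222972671))
(array([0.49580611, 0.12068224]), np.float64(-3.762794126357509), array([0.1585, 0.1585]), np.float64(0.0847)) (array([0.49582874, 0.12086337]), np.float64(-3.948473848787088), array([0.1595, 0.1581]), np.float64(0.0846))
-0.054 [0.4419 0.1244] (array([ 31.5, -64.1, 153.1]), np.float64(-4.45))
-0.018 [0.4779 0.122 ] (array([ 31.9, -28.1, 153.1]), np.float64(-4.45))
0.018 [0.5138 0.1196] (array([ 32.2,   7.9, 153.1]), np.float64(-4.45))
0.054 [0.5497 0.1171] (array([ 32.6,  43.9, 153.1]), np.float64(-4.45))
top [284 201] cz cand (tool z of lens centre) [np.float64(0.2462524836787097), np.float64(0.024113354885650973)]
```

```bash
python3 -m pendant '[[[16,-32,0],-0.6],[[15,-32,0],0],[[0,0,50],0],[[0,0,50],0],[[0,0,10],0],[[0,0,0],0],[[0,0,0],0]]'
python3 -c "
from h import *
print(delta([.4419,.1244,.067]))"
python3 -m pendant '[[[0,0,8],0],[[0,0,8],0],[[0,0,8],0],[[0,0,8],0],[[0,0,6],0],[[0,0,0],0],[[0,0,0],0]]'
```

```text
clock: 8.15
tool_pos: [0.4437, 0.1243, 0.1125]
orientation: [0.731, 0.683, 0.001, 0.001]
contact_force: [-0.2, 0.0, 0.1]
gripper_width: 0.087
gripper_force: 25.0
(array([-0. , -2. , 45.4]), np.float64(-3.86))
clock: 9.02
tool_pos: [0.4421, 0.1246, 0.0724]
orientation: [0.73, 0.683, 0.0, 0.0]
contact_force: [-0.5, 0.2, -0.3]
gripper_width: 0.088
gripper_force: 25.0
```

```bash
for i in 1; do python3 -m pendant '[[[0,0,3],0],[[0,0,0],0],[[0,0,0],0]]'; python3 -m pendant '[[[0,0,1.5],0],[[0,0,0],0],[[0,0,0],0]]'; done
python3 - <<'E'
from h import *
im,i=grab('side'); x,y=map(int,proj(dict(view=i['view'],f=210/np.tan(np.radians(i['vfov'])/2),c=[i['cx'],i['cy']]),[.47,.12,.05]))
cv2.imwrite('pics/s2.png',cv2.cvtColor(cv2.resize(im[y-50:y+50,x-60:x+60],None,fx=5,fy=5,interpolation=cv2.INTER_CUBIC),cv2.COLOR_RGB2BGR))
E
```

```text
clock: 9.4
tool_pos: [0.4419, 0.1245, 0.0694]
orientation: [0.73, 0.683, 0.0, 0.0]
contact_force: [-0.5, 0.3, -0.4]
gripper_width: 0.084
gripper_force: 25.0
clock: 9.78
tool_pos: [0.4419, 0.1245, 0.0678]
orientation: [0.73, 0.683, -0.0, 0.0]
contact_force: [0.7, -0.8, -0.7]
gripper_width: 0.084
gripper_force: 25.0
```

View pics/s2.png

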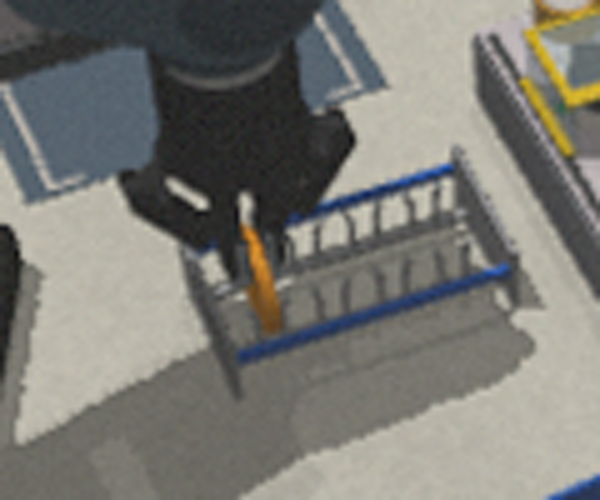

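The lens is upright in the first slot's pin pair, about 2 mm above the rails. I'll creep down until it touches.

```bash
python3 -m pendant '[[[0,0,1],0],[[0,0,0],0]]' | grep -E "pos|contact"; python3 -m pendant '[[[0,0,1],0],[[0,0,0],0]]'| grep -E "pos|contact"; python3 -m pendant '[[[0,0,1],0],[[0,0,0],0]]'| grep -E "pos|contact"
```

```text
tool_pos: [0.4418, 0.1245, 0.0667]
contact_force: [-0.2, -0.9, 0.2]
tool_pos: [0.442, 0.1246, 0.0659]
contact_force: [0.2, 0.1, 1.3]
tool_pos: [0.4423, 0.1247, 0.0653]
contact_force: [-1.3, 1.6, 4.3]
```

```bash
python3 -m pendant '[[[0,0,0],0],[[0,0,0],0],[[0,0,0],0],[[0,0,-20],0],[[0,0,-60],0],[[0,0,-60],0]]' 0.22 20 | grep -E "clock|width"
python3 -m pendant '[[[-53,14,0],0],[[-53,14,0],0],[[-53,14,0],0],[[-53,14,0],0],[[-53,14,0],0],[[-53,14,0],-7.4],[[-53,14,0],0],[[0,0,0],0]]' 0.9
python3 -m pendant '[[[0,0,0],0]]'
python3 - <<'E' 2>/dev/null
from h import *
im,i=grab('wrist','w4.png'); w,c=load('w4.png'); w2,c2=load('w2.png')
q=quad(blob(w,[0,170,50],[8,255,255],(150,60,480,400))[:1]); print('B',pose(c,q,.024),q.tolist())
a,cA=load('w1.png')
def lens(im,lo,hi,roi):
    q=blob(im,lo,hi,roi)[0]; return np.array(cv2.minAreaRect(q)[0]),cv2.boundingRect(q)
b=cv2.cvtColor(w,cv2.COLOR_RGB2BGR); cv2.imwrite('pics/w4v.png',b)
E
```

```text
clock: 11.32
gripper_width: 0.218
clock: 12.32
tool_pos: [0.5219, -0.2537, 0.2044]
orientation: [0.686, 0.727, -0.0, 0.0]
contact_force: [0.2, 1.1, 0.8]
gripper_width: 0.901
gripper_force: 0.0
clock: 12.45
tool_pos: [0.5213, -0.2501, 0.2042]
orientation: [0.685, 0.729, 0.0, -0.001]
contact_force: [0.7, 0.3, -0.7]
gripper_width: 0.901
gripper_force: 0.0
B (array([ 0.54778951, -0.35048034]), np.float64(2.7915151897944157), [np.float64(0.1523), np.float64(0.1659), np.float64(0.1528), np.float64(0.1558)]) [[227.0, 213.0], [401.0, 215.0], [391.0, 356.0], [229.0, 354.0]]
```

View pics/w4v.png

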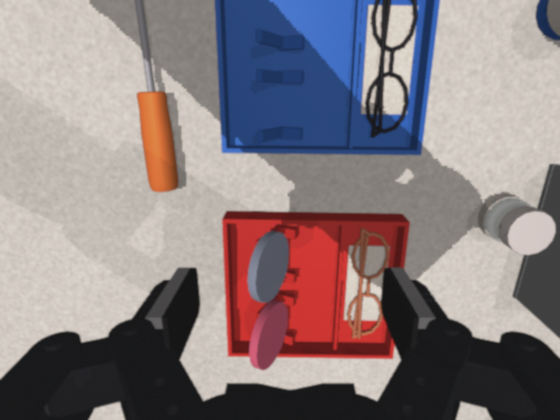

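The red tray holds the grey lens at (269,265) and the rose lens at (269,335). I'll triangulate both against w2.

```bash
python3 - <<'E' 2>/dev/null
from h import *
w4,c4=load('w4.png'); w2,c2=load('w2.png')
G=([95,15,30],[125,140,255]); Ro=([165,60,40],[178,200,255])
for n,(lo,hi) in dict(grey=G,rose=Ro).items():
    r=[]
    for im,c,roi in[(w2,c2,(262,222,320,352)),(w4,c4,(240,222,300,375))]:
        q=blob(im,lo,hi,roi)[0]; b=cv2.boundingRect(q); e=cv2.fitEllipse(cv2.convexHull(q)); print(n,b,cv2.contourArea(q),np.round(e[0],1),np.round(e[1],1),round(e[2],1)); r.append((c,e[0]))
    x,err=tri(r); print(' ',x.round(4),err)
    print(delta([x[0]+.012,x[1]+.0006,.066]))
P=np.array([onz(c4,u,.024)[:2] for u in [[227,213],[401,215],[229,354]]]);print(P, np.degrees(np.arctan2(P[0,0]-P[2,0],P[2,1]-P[0,1])),np.degrees(np.arctan2(*(P[1]-P[0])[::-1])))
E
```

```text
grey (273, 232, 30, 59) 1258.0 [287.9 261.1] [27.3 61.9] 12.2
grey (249, 232, 38, 69) 1903.5 [267.9 266.4] [35.3 71.6] 13.4
  [ 0.5052 -0.3196  0.042 ] 3.097985945115519e-05
(array([-69.3,  -8.4, 138.3]), np.float64(3.6))
rose (270, 291, 33, 60) 1337.0 [286.6 320.5] [28.4 63.4] 15.6
rose (248, 299, 40, 71) 1906.5 [268. 334.] [34.7 73.4] 17.0
  [ 0.5083 -0.3922  0.0394] 5.985429997928277e-05
(array([-141.9,   -9.8,  138.2]), np.float64(3.6))
[[ 0.46572312 -0.27826606]
 [ 0.62137407 -0.27046489]
 [ 0.46915023 -0.43053057]] -178.71062781580082 2.869244943496986
```

```bash
python3 -m pendant '[[[-34,-4,0],1.1],[[-34,-4,0],0],[[0,0,60],0],[[0,0,50],0],[[0,0,28],0],[[0,0,0],0],[[0,0,0],0]]' 0.9 20 |grep -E "pos|contact"
python3 -m pendant '[[[0,0,0],0],[[0,0,0],0],[[0,0,0],0],[[0,0,0],0],[[0,0,0],0],[[0,0,0],0],[[0,0,0],0],[[0,0,0],0]]' 0 20
python3 -m pendant '[[[0,0,-30],0],[[0,0,-62],0],[[0,0,-62],0],[[0,0,0],0]]'
python3 - <<'E'
from h import *
grab('wrist','w5.png'); b,c2=load('w5.png')
cv2.imwrite('pics/w5v.png',cv2.cvtColor(b[150:,100:480],cv2.COLOR_RGB2BGR))
E
```

```text
tool_pos: [0.5182, -0.3187, 0.0686]
contact_force: [0.2, -0.2, 0.6]
clock: 14.38
tool_pos: [0.5173, -0.3187, 0.0668]
orientation: [0.692, 0.722, -0.0, -0.0]
contact_force: [-0.7, 0.1, -0.5]
gripper_width: 0.09
gripper_force: 25.2
clock: 14.88
tool_pos: [0.5199, -0.321, 0.2279]
orientation: [0.692, 0.722, 0.0, 0.006]
contact_force: [-0.2, 0.3, -1.0]
gripper_width: 0.089
gripper_force: 25.2
```

View pics/w5v.png

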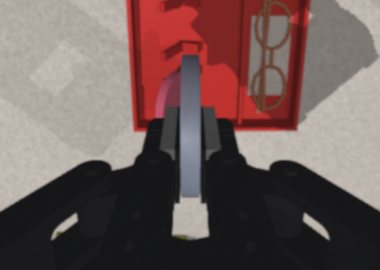

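The grey lens is held upright. I'll go back to the rack and re-measure it.

```bash
python3 -m pendant '[[[58,0,1],0],[[58,0,1],0],[[58,0,1],0],[[58,0,1],0],[[58,0,0],0],[[58,0,0],0],[[58,0,0],6.3],[[0,0,0],0]]' | grep pos
python3 -m pendant '[[[0,0,0],0],[[0,0,0],0]]'|grep -E "pos|clock"
cat >> h.py <<'E'
def rack_now(fn,s_list,ztcp,roi=(150,40,400,205)):
    grab('wrist',fn); b,c=load(fn); b2=bars(b,roi); p=rackpose(b2,c); print('rack',p)
    t=np.radians(p[1]); u=np.array([np.cos(t),np.sin(t)])
    for s in s_list: g=p[0]+s*u; print(s,g.round(4),delta([*g,ztcp]))
    return p,c
E
python3 - <<'E'
from h import *
rack_now('r3.png',[-.054,.018,.054],.0655)
b,c2=load('r3.png'); s=manip.read_state(); h=hsv(b); g=h[150:300,289]; print([tuple(x) for x in g[30:80:4]])
E
```

```text
tool_pos: [0.4979, 0.0902, 0.2145]
clock: 16.18
tool_pos: [0.4996, 0.0858, 0.216]
rack (array([0.49556675, 0.12123558]), np.float64(-3.9979217103590847), array([0.1585, 0.1583]), np.float64(0.0846))
-0.054 [0.4417 0.125 ] (array([ 35.2, -60.5, 150.8]), np.float64(-3.95))
0.018 [0.5135 0.12  ] (array([ 35.1,  11.5, 150.7]), np.float64(-3.95))
0.054 [0.5494 0.1175] (array([ 35.1,  47.5, 150.7]), np.float64(-3.95))
[(np.uint8(13), np.uint8(18), np.uint8(129)), (np.uint8(15), np.uint8(20), np.uint8(129)), (np.uint8(150), np.uint8(3), np.uint8(100)), (np.uint8(110), np.uint8(173), np.uint8(112)), (np.uint8(115), np.uint8(52), np.uint8(112)), (np.uint8(15), np.uint8(21), np.uint8(123)), (np.uint8(10), np.uint8(8), np.uint8(97)), (np.uint8(114), np.uint8(34), np.uint8(75)), (np.uint8(113), np.uint8(37), np.uint8(83)), (np.uint8(114), np.uint8(38), np.uint8(93)), (np.uint8(112), np.uint8(39), np.uint8(99)), (np.uint8(111), np.uint8(39), np.uint8(104)), (np.uint8(111), np.uint8(39), np.uint8(110))]
```

```bash
python3 -m pendant '[[[17.5,24,0],0],[[17.5,23.5,0],0],[[0,0,50],0],[[0,0,50],0],[[0,0,5],0],[[0,0,0],0],[[0,0,0],0]]' >/dev/null
python3 -c "
from h import *
print(delta([.5495,.1173,.0655]))"
python3 -m pendant '[[[0,0,8],0],[[0,0,8],0],[[0,0,8],0],[[0,0,8],0],[[0,0,8],0],[[0,0,0],0],[[0,0,0],0]]'|grep -E "pos|contact"
python3 -m pendant '[[[0,0,2],0],[[0,0,0],0],[[0,0,0],0]]'|grep -E "pos|contact"
python3 -m pendant '[[[0,0,1.5],0],[[0,0,0],0],[[0,0,0],0]]'|grep -E "pos|contact"
```

```text
(array([-1.2, -2.1, 49. ]), np.float64(-3.86))
tool_pos: [0.5497, 0.1187, 0.0719]
contact_force: [-0.6, -0.0, -0.5]
tool_pos: [0.5496, 0.1186, 0.0699]
contact_force: [-0.3, 0.5, -0.7]
tool_pos: [0.5495, 0.1186, 0.0683]
contact_force: [-0.5, 0.2, -0.1]
```

```bash
for z in 1; do python3 -m pendant '[[[0,0,1.5],0],[[0,0,0],0]]' | grep -E "pos|contact"; python3 -m pendant '[[[0,0,1],0],[[0,0,0],0]]'| grep -E "pos|contact"; python3 -m pendant '[[[0,0,0.7],0],[[0,0,0],0]]'| grep -E "pos|contact"; done
```

```text
tool_pos: [0.5494, 0.1187, 0.0666]
contact_force: [0.3, 0.6, -1.0]
tool_pos: [0.5497, 0.1188, 0.066]
contact_force: [0.5, 0.3, 1.5]
tool_pos: [0.5498, 0.1188, 0.0656]
contact_force: [-0.8, 1.2, 5.1]
```

```bash
python3 -m pendant '[[[0,0,0],0],[[0,0,0],0],[[0,0,0],0],[[0,0,-20],0],[[0,0,-60],0],[[0,0,-60],0]]' 0.22 20 | grep -E "clock|width"
python3 -m pendant '[[[-57,0,0],0],[[-57,0,0],0],[[-57,0,0],0],[[-57,0,0],0],[[-57,1,0],0],[[-57,1,0],0],[[-57,1,0],0],[[-57,1,0],0]]' 0.9|grep pos
python3 -m pendant '[[[-54,0,0],0],[[0,0,0],-6.3],[[0,0,0],0],[[0,0,0],0]]'|grep pos
python3 - <<'E'
from h import *
print(delta([.5203,-.390,.066]))
E
```

```text
clock: 20.23
gripper_width: 0.215
tool_pos: [0.5229, -0.3387, 0.2069]
tool_pos: [0.5196, -0.39, 0.2059]
(array([  0. ,   0.6, 139.9]), np.float64(2.42))
```

```bash
python3 -m pendant '[[[0,0.6,50],0],[[0,0,50],0],[[0,0,35],0],[[0,0,5],0],[[0,0,0],0],[[0,0,0],0]]' 0.9 20 |grep -E "pos|contact"
python3 -m pendant '[[[0,0,0],0],[[0,0,0],0],[[0,0,0],0],[[0,0,0],0],[[0,0,0],0],[[0,0,0],0],[[0,0,0],0],[[0,0,0],0]]' 0 20|grep -E "pos|contact|width"
python3 -m pendant '[[[0,0,-30],0],[[0,0,-60],0],[[0,0,-60],0],[[58,0,0],0],[[58,0,0],0],[[58,0,0],0],[[58,0,0],0],[[58,0,0],0]]'|grep -E "pos|width"
python3 -m pendant '[[[58,0,0],0],[[58,0,0],0],[[58,0,0],0],[[10,-20,0],6.3],[[0,0,0],0],[[0,0,0],0],[[0,0,0],0]]'|grep -E "pos|width"
python3 - <<'E'
from h import *
rack_now('r4.png',[-.018,.018],.0655)
b,_=load('r4.png'); cv2.imwrite('pics/r4v.png',cv2.cvtColor(b,cv2.COLOR_RGB2BGR))
E
```

```text
tool_pos: [0.5212, -0.3915, 0.0677]
contact_force: [-0.3, 0.2, -0.4]
tool_pos: [0.52, -0.3904, 0.0651]
contact_force: [1.0, -0.1, -0.0]
gripper_width: 0.089
tool_pos: [0.5071, -0.0989, 0.2152]
gripper_width: 0.088
tool_pos: [0.4802, 0.0814, 0.2152]
gripper_width: 0.093
rack (array([0.49460187, 0.12101757]), np.float64(-4.019202799906385), array([0.1549, 0.158 ]), np.float64(0.0845))
-0.018 [0.4766 0.1223] (array([ 40.5,  -6.3, 149.7]), np.float64(-3.89))
0.018 [0.5126 0.1198] (array([ 40.4,  29.7, 149.7]), np.float64(-3.89))
```

View pics/r4v.png

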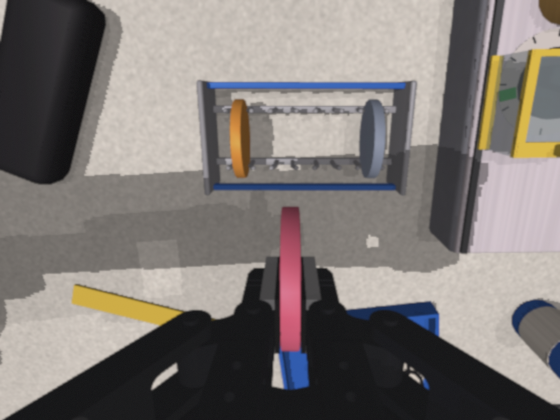

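The amber and grey lenses stand in the end slots, with the rose lens held upright. The far bar was clipped by my window, so I'll use the earlier rack centre (0.4957, 0.121), and put the rose lens in slot -18.

```bash
python3 -m pendant '[[[20,-3,0],0],[[20,-2,0],0],[[0,0,50],0],[[0,0,50],0],[[0,0,5],0],[[0,0,0],0],[[0,0,0],0],[[0,0,0],0]]' >/dev/null
python3 -c "
from h import *
print(delta([.4777,.1222,.0655]))"
python3 -m pendant '[[[0,0,8],0],[[0,0,8],0],[[0,0,8],0],[[0,0,8],0],[[0,0,5],0],[[0,0,0],0],[[0,0,0],0]]'|grep -E "pos|contact"
```

```text
(array([-0.4, -1.1, 46.4]), np.float64(-3.84))
tool_pos: [0.4776, 0.1225, 0.0733]
contact_force: [-0.2, 0.1, 0.0]
```

```bash
python3 -m pendant '[[[0,0,3],0],[[0,0,3],0],[[0,0,0],0],[[0,0,0],0]]' | grep -E "pos|contact"; python3 -m pendant '[[[0,0,1],0],[[0,0,0],0]]'| grep -E "pos|contact"; python3 -m pendant '[[[0,0,1],0],[[0,0,0],0]]'| grep -E "pos|contact"
```

```text
tool_pos: [0.4773, 0.1225, 0.0671]
contact_force: [-0.3, -0.4, -0.2]
tool_pos: [0.4773, 0.1225, 0.066]
contact_force: [0.3, 0.2, -0.5]
tool_pos: [0.4775, 0.1226, 0.0653]
contact_force: [-0.1, 0.3, 0.8]
```

```bash
python3 -m pendant '[[[0,0,0.8],0],[[0,0,0],0]]' | grep -E "pos|contact"; python3 -m pendant '[[[0,0,0.8],0],[[0,0,0],0]]'| grep -E "pos|contact"
```

```text
tool_pos: [0.4777, 0.1226, 0.0648]
contact_force: [-2.3, -0.2, 4.6]
tool_pos: [0.4783, 0.1229, 0.0644]
contact_force: [0.2, 2.4, 4.1]
```

```bash
python3 -m pendant '[[[0,0,0],0],[[0,0,0],0],[[0,0,0],0],[[0,0,-20],0],[[0,0,-55],0],[[0,0,-55],0],[[0,0,-55],0],[[0,0,-55],0]]' 0.22 20 | grep -E "clock|width"
python3 -m pendant '[[[45,-10,0],0],[[45,-10,0],0],[[0,0,0],0],[[0,0,0],0],[[0,0,0],0]]'
python3 - <<'E'
from h import *
grab('wrist','b1.png'); b,_=load('b1.png'); cv2.imwrite('pics/b1v.png',cv2.cvtColor(b,cv2.COLOR_RGB2BGR))
E
```

```text
clock: 29.78
gripper_width: 0.221
clock: 30.4
tool_pos: [0.4636, 0.2128, 0.3033]
orientation: [0.731, 0.683, -0.0, -0.0]
contact_force: [-0.8, -1.0, -1.1]
gripper_width: 0.222
gripper_force: 0.0
```

View pics/b1v.png

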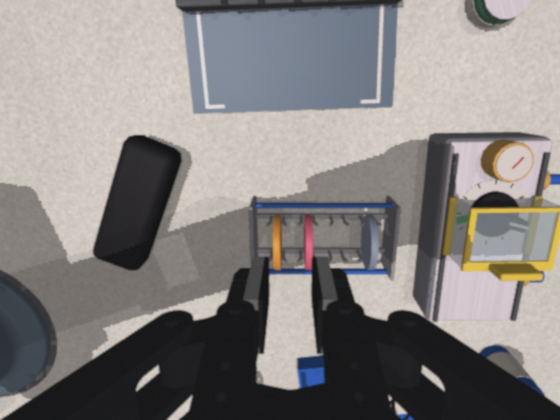

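This view shows the bay's white corner marks, with their inner corners near (208,107) and (378,101), and the bar's foot at row 9. The three lenses stand in the rack. On the regulator, the gauge is at (513,160), the tab at (517,270) and the green mark near (462,216).

```bash
python3 - <<'E' 2>/dev/null
from h import *
b,c=load('b1.png'); 
fl=blob(b,[95,30,50],[125,140,200],(150,0,430,130),0)[0]; h=cv2.convexHull(fl); q=quad(fl); print('floor',q.tolist(),[onz(c,u,0)[:2].round(4).tolist() for u in q])
g=cv2.cvtColor(b,cv2.COLOR_RGB2GRAY); m=np.zeros_like(g); cv2.fillConvexPoly(m,cv2.convexHull(fl),255); m=cv2.erode(m,np.ones((5,5)))
w=((g>150)&(m>0)).astype(np.uint8)
cs,_=cv2.findContours(w,cv2.RETR_EXTERNAL,cv2.CHAIN_APPROX_NONE)
W=[onz(c,u,0)[:2] for q in cs for u in q[:,0] if cv2.contourArea(q)>20]
for q in cs:
    if cv2.contourArea(q)<20: continue
    P=np.array([onz(c,u,0)[:2] for u in q[:,0]]); print(cv2.boundingRect(q),P.min(0).round(4),P.max(0).round(4))
    # long stroke: rows well above the foot
    pts=np.argwhere(w>0)[:,::-1]; x,y,ww,hh=cv2.boundingRect(q); s=[p for p in pts if x<=p[0]<x+ww and y+5<p[1]<y+hh-12]
    L=np.array([onz(c,u,0)[:2] for u in s]); f=np.polyfit(L[:,1],L[:,0],1); print('stroke x at y=.30,.37',np.polyval(f,[.30,.37]).round(4),'ang',np.degrees(np.arctan(-f[0])))
# bar foot line: topmost floor pixel per column
M=cv2.inRange(hsv(b),np.array([95,30,50]),np.array([125,140,200]))
pts=[]
for x in range(215,372,4):
    col=np.argwhere(M[:40,x]>0)[:,0]
    pts.append([x,col.min()-.5])
P=np.array([onz(c,u,0)[:2] for u in pts]); f=np.polyfit(P[:,0],P[:,1],1); print('foot line y at .40,.47,.54',np.polyval(f,[.40,.47,.54]).round(4),np.degrees(np.arctan(f[0])), np.abs(np.polyval(f,P[:,0])-P[:,1]).max())
b2=bars(b,(240,190,410,280)); print(rackpose(b2,c),b2)
E
```

```text
floor [[396.0, 5.0], [391.0, 105.0], [194.0, 111.0], [184.0, 13.0]] [[0.5864, 0.3711], [0.5829, 0.269], [0.3563, 0.2777], [0.3608, 0.3789]]
(196, 14, 30, 96) [0.3686 0.2785] [0.3928 0.377 ]
stroke x at y=.30,.37 [0.3725 0.375 ] ang -2.0268618504526383
(360, 7, 24, 97) [0.5475 0.2723] [0.5729 0.3704]
stroke x at y=.30,.37 [0.5686 0.5711] ang -2.0353922085096445
foot line y at .40,.47,.54 [0.3785 0.376  0.3735] -2.0556295529953124 0.0006322439090356569
(array([0.52268875, 0.11941195]), np.float64(-4.237575795059351), array([0.1577, 0.0527]), np.float64(0.0999)) [[(np.float64(255.9997576144941), np.float64(206.01635138928637)), (np.float64(393.00012267167574), np.float64(205.99968040023657))], [(np.float64(343.9845460732298), np.float64(271.7405995581739)), (np.float64(387.0075452621738), np.float64(272.6383920854107))]]
```

Bay centre is (0.4716, 0.330) with yaw -2.05°. The rack is at (0.4957, 0.121) with yaw -3.95°, so it needs -32 mm along the bar and +208 mm toward it. I'll go behind the rack and push with both fingers.

```bash
python3 -m pendant '[[[-55,13,0],0],[[-55,13,0],0],[[-55,12,0],0],[[0,0,60],0],[[0,0,60],0],[[0,0,60],0],[[0,0,40],0],[[0,0,0],0]]' 0.6 20 | grep -E "pos|width"
python3 - <<'E'
from h import *
print(delta([.4905,.0462,.03]))
im,i=grab('top','top1.png'); im,c=load('top1.png')
b=[q for q in blob(im,[100,60,50],[130,255,255],(195,205,260,300),0) if len(q)>8]; 
P=np.array([onz(c,u,.036)[:2] for u in rect(np.vstack(b))]);print(P.mean(0),P.round(3).tolist())
E
```

```text
tool_pos: [0.4876, 0.0461, 0.0805]
gripper_width: 0.601
(array([ 0.3,  3.3, 50.5]), np.float64(-3.91))
[0.48215093 0.1150115 ] [[0.577, 0.188], [0.579, 0.048], [0.387, 0.044], [0.385, 0.18]]
```

```bash
python3 -m pendant '[[[0,3,30],0],[[0,0,20],0],[[0,0,0],0],[[6,0,0],0],[[6,0,0],0],[[3,0,0],0],[[2,0,0],0],[[2,0,0],0]]' 0.6 20 | grep -E "pos|width|contact"
python3 -m pendant '[[[3,0,0],0],[[5,-1,0],-0.2],[[8,-1.5,0],-0.2],[[8,-1.5,0],-0.2],[[8,-1.5,0],-0.2],[[8,-1.5,0],-0.2],[[8,-1.5,0],-0.2],[[8,-1.5,0],-0.2]]' | grep -E "pos|width|contact"
python3 - <<'E'
from h import *
grab('wrist','p1.png'); b,c=load('p1.png'); cv2.imwrite('pics/p1v.png',cv2.cvtColor(b,cv2.COLOR_RGB2BGR)); print(bars(b,(60,0,520,400)))
E
```

```text
tool_pos: [0.4945, 0.0654, 0.0335]
contact_force: [-0.5, -0.1, -0.1]
gripper_width: 0.602
tool_pos: [0.4877, 0.1222, 0.0335]
contact_force: [0.9, -3.9, 0.8]
gripper_width: 0.601
[[(np.float64(60.99620359488887), np.float64(23.829298891870483)), (np.float64(520.0035773600243), np.float64(23.639869530141187))], [(np.float64(72.99447608964039), np.float64(268.6576490127825)), (np.float64(493.9998019517631), np.float64(270.0600684550406))]]
```

View pics/p1v.png

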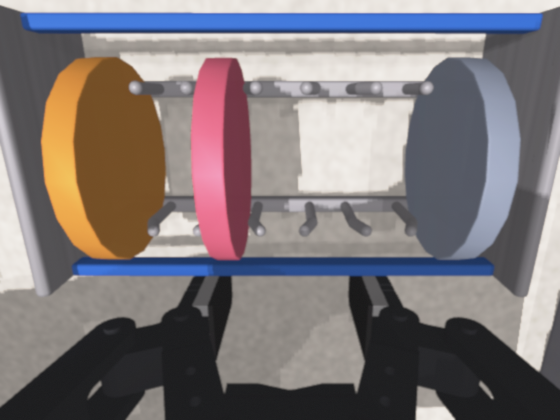

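Both fingers press on the near bar (row 268, columns 73-494) with the rack square to them and the lenses upright. I'll estimate its pose from the near bar alone.

```bash
cat >> h.py <<'E'
BAY=np.array([.4716,.330]); BY=np.radians(-2.05)
def near(fn,roi=(40,240,530,300)):
    grab('wrist',fn); b,c=load(fn); q=bars(b,roi,1)[0]; P=np.array([onz(c,u,.034)[:2] for u in q]); d=P[1]-P[0]
    t=np.arctan2(d[1],d[0]); ctr=P.mean(0)+.0423*np.array([-np.sin(t),np.cos(t)]); e=ctr-BAY
    u=np.array([np.cos(BY),np.sin(BY)]); n=np.array([-u[1],u[0]])
    print('rack',ctr.round(4),'yaw',np.degrees(t).round(2),'len',np.linalg.norm(d).round(4),'bay frame mm',(e@u*1000).round(1),(e@n*1000).round(1),'dyaw',np.degrees(t-BY).round(2)); print('tool',delta([0,0,0])[1],manip.read_state()['tool_pos'])
E
python3 - <<'E'
from h import *
near('p2.png')
E
```

```text
rack [0.4866 0.1789] yaw -2.5 len 0.1599 bay frame mm 20.4 -150.4 dyaw -0.45
tool -2.4 [0.4873289  0.12289781 0.03342031]
```

```bash
python3 -m pendant '[[[8,-1.1,0],-0.1],[[8,-1.1,0],-0.1],[[8,-1.1,0],-0.1],[[8,-1.1,0],-0.1],[[8,-1.1,0],0],[[8,-1.1,0],0],[[8,-1.1,0],0],[[8,-1.1,0],0]]' | grep -E "pos|contact"
python3 -c "
from h import *
near('p3.png')"
python3 -m pendant '[[[8,-1.1,0],0],[[8,-1.1,0],0],[[8,-1.1,0],0],[[8,-1.1,0],0],[[8,-1.1,0],0],[[8,-1.1,0],0],[[5,-0.8,0],0],[[0,0,0],0]]' | grep -E "pos|contact"
python3 -c "
from h import *
near('p4.png')"
```

```text
tool_pos: [0.4812, 0.1865, 0.0334]
contact_force: [0.4, -4.0, 0.3]
rack [0.4804 0.2424] yaw -2.17 len 0.1598 bay frame mm 11.9 -87.3 dyaw -0.12
tool -2.02 [0.48106006 0.18735336 0.03346768]
tool_pos: [0.4757, 0.2401, 0.0335]
contact_force: [-0.2, 0.2, -1.1]
rack [0.4747 0.2961] yaw -2.04 len 0.1598 bay frame mm 4.4 -33.8 dyaw 0.01
tool -2.05 [0.47567911 0.23992648 0.03351662]
```

```bash
python3 -m pendant '[[[5,-0.8,0],0],[[5,-0.8,0],0],[[5,-0.8,0],0],[[5,-0.8,0],0],[[5,-0.8,0],0],[[3,-0.4,0],0],[[0,0,0],0]]' | grep -E "pos|contact"
python3 -c "
from h import *
near('p5.png')"
python3 -m pendant '[[[2,0,0],0],[[2,0,0],0],[[1,0,0],0],[[1,0,0],0],[[0,0,0],0]]' | grep -E "pos|contact"
python3 -c "
from h import *
near('p6.png')"
```

```text
tool_pos: [0.4724, 0.2676, 0.0335]
contact_force: [0.2, -2.9, 0.6]
rack [0.4714 0.3235] yaw -2.15 len 0.1595 bay frame mm 0.0 -6.5 dyaw -0.1
tool -2.04 [0.47239779 0.26761026 0.03349033]
tool_pos: [0.4725, 0.273, 0.0335]
contact_force: [-0.0, -5.3, 2.3]
rack [0.4715 0.3288] yaw -1.89 len 0.1599 bay frame mm -0.1 -1.2 dyaw 0.16
tool -2.03 [0.47252913 0.27298638 0.03349152]
```

```bash
for k in 1; do python3 -m pendant '[[[1,0,0],0],[[0,0,0],0]]' | grep -E "pos|contact";python3 -m pendant '[[[1,0,0],0],[[0,0,0],0]]' | grep -E "pos|contact";python3 -m pendant '[[[1,0,0],0],[[0,0,0],0]]' | grep -E "pos|contact"; done
python3 -c "
from h import *
near('p7.png')"
```

```text
tool_pos: [0.4726, 0.274, 0.0335]
contact_force: [0.0, -5.8, 2.6]
tool_pos: [0.4726, 0.2743, 0.0335]
contact_force: [0.1, -9.1, 4.1]
tool_pos: [0.4725, 0.2743, 0.0335]
contact_force: [-0.6, -14.8, 5.2]
rack [0.4715 0.3303] yaw -1.96 len 0.1597 bay frame mm -0.1 0.3 dyaw 0.09
tool -2.0 [0.47256617 0.27433981 0.03347994]
```

The rack is flush, with force rising to 15 N while position holds, and centred. I'll back off, rise, and look at the bay and regulator together.

```bash
python3 -m pendant '[[[-5,0,0],0],[[-20,0,0],0],[[-20,0,0],0],[[0,0,-60],0],[[0,0,-60],0],[[0,0,-60],0],[[0,45,-60],0],[[0,45,-25],0]]' | grep -E "pos|contact"
python3 -m pendant '[[[-30,30,0],0],[[0,0,0],0],[[0,0,0],0]]' | grep -E "pos|clock"
python3 - <<'E' 2>/dev/null
from h import *
print(manip.read_state()['qpos'].round(2))
grab('wrist','k1.png'); b,c=load('k1.png')
b2=bars(b,(30,0,330,200)); print(rackpose(b2,c),b2)
cv2.imwrite('pics/k1v.png',cv2.cvtColor(b,cv2.COLOR_RGB2BGR))
E
python3 -m pendant '[[[-70,20,0],0],[[0,0,0],0],[[0,0,0],0]]' 2>&1| grep -E "pos|clock|efus"
```

```text
tool_pos: [0.5551, 0.2278, 0.2927]
contact_force: [0.5, 0.4, -0.0]
clock: 39.48
tool_pos: [0.5818, 0.1968, 0.2877]
[0.14 0.13 1.62 0.   1.39 0.18]
(array([0.49736121, 0.31827515]), np.float64(-2.3441151172594137), array([0.1477, 0.1578]), np.float64(0.083)) [[(np.float64(114.99913472710907), np.float64(0.22268325397830424)), (np.float64(273.0006399681797), np.float64(0.8354935064522185))], [(np.float64(125.99365114727456), np.float64(93.06760470275263)), (np.float64(283.0059373033465), np.float64(94.00158436543946))]]
refused, shift out of range in row 1
```

View pics/k1v.png

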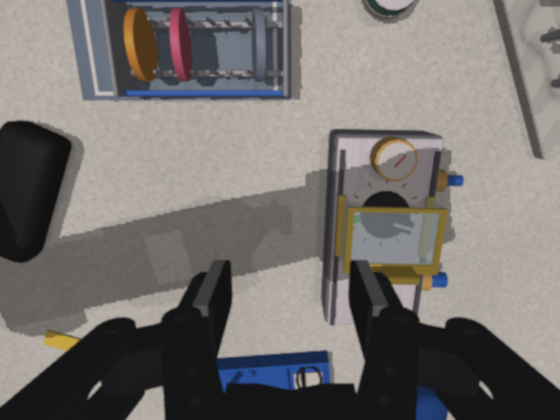

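The rack has been knocked about 25 mm toward +x and 10 mm off the bar. Its bar is at row 94, columns 126-283, and the white mark shows at column 85-115. The lenses are still standing. I'll measure it and turn the gripper so it can push on the end plate.

```bash
python3 -m pendant '[[[30,-35,0],0],[[30,-35,0],0],[[0,0,0],0],[[0,0,0],0]]' 0.4| grep -E "pos|clock"
python3 - <<'E'
from h import *
near('k2.png',(60,60,480,260)); b,c=load('k2.png'); print(bars(b,(60,0,480,260)),rackpose(bars(b,(60,0,480,260)),c))
E
```

```text
clock: 40.02
tool_pos: [0.5143, 0.26, 0.2886]
rack [0.5026 0.4039] yaw -2.15 len 0.1588 bay frame mm 28.4 75.0 dyaw -0.1
tool -2.03 [0.51474221 0.25967085 0.28850479]
[[(np.float64(192.9948874808205), np.float64(67.41725874201249)), (np.float64(354.00361507586194), np.float64(67.9979492046933))], [(np.float64(199.9971536693815), np.float64(152.99742986554253)), (np.float64(349.0045022837466), np.float64(153.42330643141347))]] (array([0.49951711, 0.31942912]), np.float64(-2.1467221768893987), array([0.1588, 0.1576]), np.float64(0.0845))
```

Run:
```python
from h import *
b,c=load('k1.png'); t,ct=load('top0.png')
print('reg far corners',[onz(c,u,.06)[:2].round(3) for u in[(333,132),(440,134)]],'jar/tin',onz(ct,(131,175),.04).round(3),'gauge',onz(c,(395,159),.085).round(4))
print(delta([.6143,.3114,.30]))
```

```text
reg far corners [array([0.624, 0.237]), array([0.727, 0.231])] jar/tin [0.681 0.364 0.04 ] gauge [0.6778 0.213  0.085 ]
(array([ 55.2,  97.7, -11.5]), np.float64(-2.03))
```

```bash
python3 -m pendant '[[[0,0,0],-10],[[0,0,0],-10],[[0,0,0],-10],[[0,0,0],-10],[[0,0,0],-10],[[0,0,0],-10],[[0,0,0],-10],[[0,0,0],-10]]' 0.4| grep -E "pos|clock"
python3 -m pendant '[[[0,0,0],-10],[[-49,28,0],0],[[-49,28,0],0],[[0,0,60],0],[[0,0,60],0],[[0,0,40],0],[[0,0,0],0],[[0,0,0],0]]'| grep -E "pos|clock"
python3 -c "
from h import *
print(delta([.6143,.3114,.0335]))"
```

```text
clock: 41.08
tool_pos: [0.5154, 0.259, 0.2883]
clock: 42.08
tool_pos: [0.6163, 0.3122, 0.1307]
(array([ 2.2, -1. , 97.2]), np.float64(87.92))
```

```bash
python3 -m pendant '[[[0,-1,50],0],[[0,0,40],0],[[0,0,7],0],[[0,0,0],0],[[8,0,0],0],[[7,0,0],0],[[3,0,0],0],[[0,0,0],0]]'| grep -E "pos|contact"
python3 -m pendant '[[[4,0,0],0],[[4,0,0],0],[[4,0,0],0],[[4,0,0],0],[[4,0,0],0],[[4,0,0],0],[[3,0,0],0],[[0,0,0],0]]'| grep -E "pos|contact"
python3 - <<'E'
from h import *
p=manip.read_state()['tool_pos'][:2]; u=np.array([np.cos(BY),np.sin(BY)]); print('remaining along -u mm',((p-BAY)@u-.096)*1000, (p-BAY)@[-u[1],u[0]])
grab('wrist','e1.png'); b,c=load('e1.png'); cv2.imwrite('pics/e1.png',cv2.cvtColor(b,cv2.COLOR_RGB2BGR))
for q in blob(b,[105,130,50],[125,255,255],None,2)[:4]: print(cv2.boundingRect(q),cv2.contourArea(q))
E
```

```text
tool_pos: [0.5963, 0.3121, 0.0318]
contact_force: [-0.4, -1.1, 0.5]
tool_pos: [0.5694, 0.3131, 0.0318]
contact_force: [3.0, -0.2, 2.5]
remaining along -u mm 2.348885155385019 -0.013424838679696311
(407, 0, 51, 267) 5283.0
(157, 0, 42, 267) 4580.0
```

```bash
python3 -m pendant '[[[1.5,0,0],0],[[0.9,0,0],0],[[0,0,0],0]]'| grep -E "pos|contact"
cat >> h.py <<'E'
def endview(fn):
    grab('wrist',fn); b,c=load(fn); u=np.array([np.cos(BY),np.sin(BY)]); n=np.array([-u[1],u[0]])
    for q in blob(b,[105,130,50],[125,255,255],None,2)[:2]:
        vx,vy,x0,y0=cv2.fitLine(q,cv2.DIST_HUBER,0,.01,.01)[:,0]; k=q[q[:,0,1].argmax(),0]
        ys=[k[1],20]; P=[onz(c,(x0+vx*(y-y0)/vy,y),.034)[:2] for y in ys]; d=P[1]-P[0]
        print('bar +x end (bay x,y) mm',((P[0]-BAY)@u*1000).round(1),((P[0]-BAY)@n*1000).round(1),'dyaw',(np.degrees(np.arctan2(-(d@n),-(d@u)))).round(2))
E
python3 -c "
from h import *
endview('e2.png')"
```

```text
tool_pos: [0.5676, 0.3131, 0.0318]
contact_force: [5.2, 0.7, 1.2]
bar +x end (bay x,y) mm 79.9 33.9 dyaw 0.38
bar +x end (bay x,y) mm 79.9 -50.8 dyaw -0.22
```

```bash
python3 -m pendant '[[[-10,0,0],0],[[-20,0,0],0],[[0,0,-60],0],[[0,0,-60],0],[[0,0,-40],0],[[0,0,0],10],[[0,0,0],10],[[0,0,0],10]]' 0.6| grep -E "pos|contact"
python3 -m pendant '[[[0,0,0],10],[[0,0,0],10],[[0,0,0],10],[[0,0,0],10],[[0,0,0],10],[[0,0,0],10],[[-33,-60,0],0],[[-33,-60,0],0]]' | grep -E "pos|contact"
python3 - <<'E'
from h import *
manip.grab_frame('wrist'); manip.grab_frame('wrist'); print(delta([.4688,.2505,.0335]))
near('e3.png',(60,0,500,420)); b,c=load('e3.png'); q=bars(b,(60,0,500,420)); print(q,rackpose(q,c))
E
```

```text
tool_pos: [0.5961, 0.3118, 0.1901]
contact_force: [-0.4, 0.4, 0.0]
tool_pos: [0.4834, 0.2549, 0.1897]
contact_force: [0.1, -0.3, 1.0]
(array([ -2.4,  -5.9, 152.7]), np.float64(-2.02))
rack [0.4757 0.4053] yaw -2.08 len 0.1592 bay frame mm 1.4 75.4 dyaw -0.03
tool -2.04 [0.48099869 0.25440819 0.18847704]
[[(np.float64(171.99968712727377), np.float64(44.00444560693383)), (np.float64(398.00092585141596), np.float64(43.93293510905033))], [(np.float64(182.99908185864172), np.float64(162.1373734831335)), (np.float64(388.0099736570242), np.float64(163.50298412165185))]] (array([0.47268967, 0.32074962]), np.float64(-2.1657918113351236), array([0.1592, 0.1593]), np.float64(0.0846))
```

```bash
python3 -m pendant '[[[-8,-10,0],0],[[0,-2,50],0],[[0,0,60],0],[[0,0,35],0],[[0,0,10],0],[[0,0,0],0],[[6,0,0],0],[[6,0,0],0]]' 0.6| grep -E "pos|contact"
python3 -m pendant '[[[4,0,0],0],[[4,0,0],0],[[2,0,0],0],[[0,0,0],0]]'| grep -E "pos|contact"
python3 -c "
from h import *
near('e4.png')"
```

```text
tool_pos: [0.475, 0.2609, 0.0382]
contact_force: [-0.0, 0.3, -0.2]
tool_pos: [0.4747, 0.2694, 0.0373]
contact_force: [0.5, -6.5, 4.2]
rack [0.4717 0.3253] yaw -2.06 len 0.1598 bay frame mm 0.3 -4.7 dyaw -0.01
tool -1.97 [0.47474307 0.26935819 0.03735262]
```

```bash
python3 -m pendant '[[[2,0,0],0],[[1.5,0,0],0],[[1,0,0],0],[[0,0,0],0]]'| grep -E "pos|contact"
for i in 1; do python3 -m pendant '[[[1,0,0],0],[[0,0,0],0]]'| grep -E "pos|contact"; python3 -m pendant '[[[1,0,0],0],[[0,0,0],0]]'| grep -E "pos|contact"; python3 -m pendant '[[[0.8,0,0],0],[[0,0,0],0]]'| grep -E "pos|contact"; done
python3 -c "
from h import *
near('e5.png')"
```

```text
tool_pos: [0.4749, 0.2736, 0.0373]
contact_force: [-0.4, -6.9, 4.9]
tool_pos: [0.4749, 0.2741, 0.0373]
contact_force: [-0.5, -9.9, 5.3]
tool_pos: [0.4749, 0.2742, 0.0373]
contact_force: [-1.5, -14.2, 8.4]
tool_pos: [0.4748, 0.2744, 0.0373]
contact_force: [-2.3, -18.3, 10.1]
rack [0.4718 0.3299] yaw -2.11 len 0.1599 bay frame mm 0.2 -0.1 dyaw -0.06
tool -1.94 [0.47484735 0.27435757 0.03734604]
```

```bash
python3 -m pendant '[[[-5,0,0],0],[[-20,0,0],0],[[-20,0,0],0],[[0,0,-60],0],[[0,0,-60],0],[[0,0,-60],0],[[0,50,-60],0],[[-40,50,-20],0]]' | grep -E "pos|contact"
python3 -m pendant '[[[-55,45,0],0],[[-30,20,0],0],[[0,0,0],0],[[0,0,0],0]]' | grep -E "pos|clock"
python3 - <<'E' 2>/dev/null
from h import *
grab('wrist','g1.png')
for fn in['k1.png','g1.png']:
    b,c=load(fn); 
    for nm,lo,hi in[('yellow',[22,120,90],[32,255,255]),('green',[60,60,40],[90,255,255]),('brass',[10,110,110],[21,255,255])]:
        for q in blob(b,lo,hi,(300,60,480,330) if fn[0]=='k' else (200,0,500,330),2)[:4]:
            print(fn,nm,cv2.boundingRect(q),cv2.contourArea(q),np.round(cv2.minAreaRect(q)[0],1))
    q=bars(b,(30,0,330,200)); print(q)
E
```

```text
tool_pos: [0.5596, 0.1923, 0.2876]
contact_force: [0.3, 0.7, -0.8]
clock: 51.05
tool_pos: [0.6141, 0.1113, 0.2827]
k1.png yellow (345, 208, 103, 68) 1109.0 [395.9 241.2]
k1.png yellow (336, 197, 9, 60) 257.5 [340.2 226.5]
k1.png yellow (390, 277, 31, 8) 177.0 [405.  280.5]
k1.png yellow (432, 198, 4, 3) 5.0 [433.5 199. ]
k1.png green (356, 217, 4, 5) 10.0 [357.5 219. ]
k1.png brass (424, 275, 8, 16) 96.5 [427.5 282.5]
k1.png brass (375, 140, 34, 27) 92.5 [388.8 149.6]
k1.png brass (439, 179, 8, 9) 54.5 [442.5 183. ]
[[(np.float64(114.99913472710907), np.float64(0.22268325397830424)), (np.float64(273.0006399681797), np.float64(0.8354935064522185))], [(np.float64(125.99365114727456), np.float64(93.06760470275263)), (np.float64(283.0059373033465), np.float64(94.00158436543946))]]
g1.png yellow (304, 110, 117, 87) 2439.0 [361.7 153.6]
g1.png green (320, 136, 9, 7) 38.0 [324. 139.]
g1.png brass (413, 88, 12, 24) 193.0 [418.8  99.6]
g1.png brass (342, 39, 32, 49) 142.0 [355.1  64.9]
g1.png brass (401, 212, 9, 10) 66.5 [405.  216.5]
g1.png brass (366, 38, 3, 2) 2.0 [367.   38.5]
[]
```

Run:
```python
from h import *
for fn,(x0,y0,x1,y1) in {'g1.png':(300,104,426,204),'k1.png':(330,190,454,292)}.items():
    b,c=load(fn); h=hsv(b); print(fn)
    for y in range(y0,y1,3):
        s=''
        for x in range(x0,x1,2):
            H,S,V=map(int,h[y,x]); s+= 'Y' if 22<=H<=32 and S>150 and V>150 else 'y' if 20<=H<=34 and S>100 else 'G' if 50<H<95 and S>60 else 'k' if V<50 else 'w' if V>190 and S<60 else '.'
        print(y,s)
```

```text
g1.png
104 .......wwwwww.wwwwwwwww........................................
107 .......wwwwwwwwwwwww....kkkkkkkkkk.............................
110 ...YYy...........................kkk...........................
113 ...YYYYYYYYYYYYYYYYYYYYYYYYYYYYYYYYYYYyyyyyyyyyyyyYYYYYyyyyy...
116 ...YYYYYYy......yyyyyyyyyyyyyyyyyYYYYYYYYyYYYYYYYYYYYYYYYYYY...
119 ...YYYYYY...............................................yYYY...
122 ..yYYYYYy...............................................yYYY...
125 ..yYYYYYy...............................................yYYy...
128 ..yYYYYYy...............................................YYYy...
131 ..yYYYYYy...............................................YYY....
134 ..yYYYYYy....G..........................................YYY....
137 ..yYYYYYy.GGGG.........................................yYYY....
140 ..yYYYYYy.GG...........................................yYYy....
143 ..yYYYYYy..............................................yYYy....
146 ..yYYYYYy..............................................YYYy....
149 ..YYYYYY...............................................YYYy....
152 .
[... 2803 characters left out ...]
....................yyy.......
262 ...k...yyyykkk......................................yyy.......
265 .......yyyykkk......yYYYYYyyyyyyyyyyyyyyyyyyyyyyyyyyyyy.......
268 .......yyyykkkk......yyyyyyyyyyyyyyyyyyyyyyyyyyyyyyyyy........
271 .......yyyykkkk.......yyyyyyyyyyyyyyyyyyyyyyyyyyyyyyyy........
274 ..........kkkkkk......kkkkkyyyyyyyyyyyyyyyyyyyyyyyyy..........
277 ..........kkkkkkk......kkkkkkyyyyyyyyyyyyyyyy.................
280 ..k.......kkkkkkk.......kkkkkyyyyyyyyyyyyyyyy.................
283 ..........kkkkkkkk......kkkkkkyyyyyyyyyyyyyyy.................
286 ..........kkkkkkkk.......kkkkkk...............................
289 ..........kkkkkkkkk.......kkkkkk..............................
```

Run:
```python
from h import *
_,g=load('g1.png');_,k=load('k1.png')
print('TL',tri([(g,(306,110.5)),(k,(347.5,207))]));print('TR',tri([(g,(420,112)),(k,(448.5,210))]))
print('tabR',tri([(g,(389,197)),(k,(420,285))]))
for z in(.126,.128,.130): print(z,onz(g,(340,197),z).round(4),onz(g,(389,197),z).round(4),onz(k,(420,285),z).round(4))
for u,c in[((306,110.5),g),((420,112),g),((347.5,207),k),((448.5,210),k)]: print(onz(c,u,.104).round(4))
print('green',tri([(g,(323.5,138.5)),(k,(357.5,219))]),onz(g,(323.5,138.5),.0605),onz(k,(357.5,219),.0605))
```

```text
TL (array([0.62977186, 0.17545517, 0.10869619]), np.float64(0.001508467611496072))
TR (array([0.71950527, 0.1706836 , 0.11092786]), np.float64(0.0003527528690559881))
tabR (array([0.69429833, 0.1051079 , 0.12512984]), np.float64(0.0004410878609543551))
0.126 [0.6538 0.1067 0.126 ] [0.6936 0.1052 0.126 ] [0.6944 0.1057 0.126 ]
0.128 [0.6535 0.1072 0.128 ] [0.6931 0.1058 0.128 ] [0.6936 0.1069 0.128 ]
0.13 [0.6533 0.1078 0.13  ] [0.6925 0.1064 0.13  ] [0.6928 0.1081 0.13  ]
[0.6286 0.1747 0.104 ]
[0.7216 0.1702 0.104 ]
[0.6319 0.1745 0.104 ]
[0.723  0.1684 0.104 ]
green (array([0.64768792, 0.14690882, 0.06197683]), np.float64(0.0014040307302076954)) [0.64651559 0.14620175 0.0605    ] [0.64927171 0.14688584 0.0605    ]
```

```bash
python3 -m pendant '[[[0,0,0],-10.6],[[0,0,0],-10.6],[[0,0,0],-10.6],[[0,0,0],-10.6],[[0,0,0],-10.6],[[0,0,0],-10.6],[[0,0,0],-10.6],[[0,0,0],-10.6]]' 0.35| grep -E "pos|clock"
python3 -m pendant '[[[0,0,0],-4.2],[[-30,0,0],0],[[-28,0,0],0],[[0,0,0],0],[[0,0,0],0],[[0,0,0],0]]'| grep -E "pos|clock"
python3 - <<'E' 2>/dev/null
from h import *
print(delta([.6735,.111,.128]), manip.read_state()['qpos'].round(2))
grab('wrist','g2.png'); b,c=load('g2.png'); h=hsv(b)
uv=proj(c,[.6735,.111,.128]).astype(int); print(uv, [proj(c,p).round(0) for p in([.674,.154,.06],[.68,.213,.085])])
for y in range(uv[1]-60,uv[1]+90,4):
    s=''
    for x in range(uv[0]-110,uv[0]+90,3):
        H,S,V=map(int,h[min(max(y,0),419),min(max(x,0),559)]); s+= 'Y' if 22<=H<=32 and S>150 and V>150 else 'y' if 20<=H<=34 and S>100 else 'G' if 50<H<95 and S>60 else 'k' if V<50 else 'w' if V>190 and S<60 else '.'
    print(y,s)
E
```

```text
clock: 52.1
tool_pos: [0.6139, 0.1129, 0.2832]
clock: 52.85
tool_pos: [0.6718, 0.1091, 0.2833]
(array([ -1.6,   2. , 155.3]), np.float64(87.01)) [-0.01  0.29  1.44  0.    1.41 -1.52]
[292 196] [array([335., 176.]), array([403., 185.])]
136 ....................................yyyyyyyyyyyyyyyyyyyyyyy........
140 ...................................yyyYYYYYYYYYYYYYYYYYYYYYYY......
144 ...................................yyyYy.....y.yyyyyyyyyyyyyYw.....
148 ...................................yyyY.........GG..........Y......
152 ...................................yyyY..........G..........Y......
156 ...................................yyYY.....................Y......
160 ...................................yyYY....................yY......
164 ...................................yyYY....................yY......
168 ...................................yyyy....................yy......
172 ...................................yyyy....................Yy......
176 ...................................yyyy....................Yy......
180 ...................................yyyy....................Yy......

[... 1171 characters left out ...]
....................................................
252 ...................................................................
256 ...................................................................
260 .......................kk.......................kk.................
264 .......................kk.......................kk.................
268 ......................kkk.......................kk.................
272 ..............kkkk....kkk.......................kkk....kkk.........
276 .............kkkkk....kkk.......................kkk....kkkkk.......
280 .............kkkk.....kkk.......................kkk.....kkkk.......
284 ............kkkkk....kkkk.......................kkkk....kkkkk......
```

```bash
python3 -m pendant '[[[-1.6,2,50],0],[[0,0,50],0],[[0,0,40],0],[[0,0,14],0],[[0,0,0],0],[[0,0,0],0]]' 0.35| grep -E "pos|contact"
python3 -m pendant '[[[0,0,0],0],[[0,0,0],0],[[0,0,0],0],[[0,0,0],0]]' 0 40
python3 -c "
from h import *
near('x.png',(0,0,560,420)) if 0 else print(delta([.6735,.111,.128]))"
```

```text
tool_pos: [0.6758, 0.1105, 0.1318]
contact_force: [0.7, 0.7, 0.4]
clock: 54.15
tool_pos: [0.6755, 0.1105, 0.1313]
orientation: [0.027, 1.0, 0.0, 0.002]
contact_force: [-1.3, -0.6, 7.0]
gripper_width: 0.08
gripper_force: 41.4
(array([2. , 0.4, 3.3]), np.float64(86.96))
```

```bash
python3 -m pendant '[[[0,-4,-1],0],[[0,-10,0],0],[[0,-12,0],0],[[0,-12,0],0],[[0,-12,0],0],[[0,-12,0],0],[[0,-10,0],0],[[0,0,0],0]]'| grep -E "pos|contact|width"
python3 -m pendant '[[[0,-5,0],0],[[0,-2,0],0],[[0,0,0],0]]'| grep -E "pos|contact|width"
python3 -m pendant '[[[0,-1.5,0],0],[[0,0,0],0]]'| grep -E "pos|contact|width"
```

```text
tool_pos: [0.6717, 0.0437, 0.1312]
contact_force: [7.0, 22.6, 3.8]
gripper_width: 0.077
tool_pos: [0.6716, 0.0431, 0.1311]
contact_force: [9.3, 43.2, 4.0]
gripper_width: 0.083
tool_pos: [0.6716, 0.043, 0.1311]
contact_force: [11.1, 47.9, 3.3]
gripper_width: 0.082
```

```bash
python3 -m pendant '[[[0,6,0],0],[[0,6,0],0],[[0,0,0],0]]'| grep -E "pos|contact"
python3 -m pendant '[[[0,0,0],0],[[0,0,0],0],[[0,0,-30],0],[[0,0,-60],0],[[0,0,-60],0],[[0,50,0],0],[[0,50,0],0],[[0,0,0],0]]' 0.35| grep -E "pos|contact|clock"
python3 -m pendant '[[[0,0,0],0]]'|grep pos
python3 - <<'E' 2>/dev/null
from h import *
grab('wrist','n1.png'); b,c=load('n1.png'); h=hsv(b)
uv=proj(c,[.6747,.154,.065]).astype(int); print(uv)
for y in range(uv[1]-56,uv[1]+64,3):
    s=''
    for x in range(uv[0]-70,uv[0]+100,2):
        H,S,V=map(int,h[min(max(y,0),419),min(max(x,0),559)]); s+= 'G' if 50<H<95 and S>60 else 'y' if 8<=H<=34 and S>100 else 'k' if V<70 else 'W' if V>215 and S<60 else 'w' if V>170 else '.'
    print(y,s)
E
```

```text
tool_pos: [0.6718, 0.0441, 0.1313]
contact_force: [3.9, 11.2, 5.4]
clock: 57.15
tool_pos: [0.6752, 0.144, 0.2791]
contact_force: [-0.1, -1.0, 0.4]
tool_pos: [0.6756, 0.141, 0.2792]
[303 176]
120 kkkkkkkkkkkkkkkkkkkkkkk.....................................................wwwwwwwww
123 .............................................................................wwwwwwww
126 ......................................................................wwwww..wwwwwwww
129 yyyyyyyyyykkkkkkkkkkkkkkkkk.kk........................................wwwww..wwwwwww.
132 yyyyyyyyyy............................................................wwwww..wwwwwwww
135 yyyyyyyy.................wwwwwwwwwwwwwwwwwwwwwwwwwwwwwwwwwwwwwwwwwwwwwwwwww.wwwwwwwww
138 yyyyyyy..................wwwwwwwwwwwwwwwwwwwwwwwwwwwwwwwwwwwwwwwwwwwwwwwwww.wwwwwwwww
141 yyyyyyy..................w...GGGGw..wwwwwwwwwwwwwwwwwwwwwwwwwwwwwwwwwwwwww..wwwwwwwww
144 .....yyy..................ww.GGGG..wwwwwwwww.wwwwwwwwwwwwwwwwwwwwwwwwwwwww..wwwww..ww
147 ......yy...................wwGGGG.wwwwwwwww..wwwwwwwwwwwwwwwwwwwwwwwwwwwww..wwwwwwwww
150 .....
[... 1990 characters left out ...]
....................wwwwwwwwwwwwwwwwwwwwwwwwwwwwwwwwwwww...wwwwww.wwww
219 .......yyy.........................................................wwww....ww.w..wwww
222 .......yyyy.kkkkkkkkkkkkkkkkkkkkkkkkk..k.k.kk.......k..............wwww..wwwwwwww..ww
225 .......yy...........................................................www.wwwww.www...w
228 .......yy..................................yyyyyyyyyy....w.wwwwwwww.wwwwwwww..wwwwwww
231 yyyyyyyyy..................................yyyyyyyyyy.wwwwwwwww.wwwww...wwww.wwwwwwww
234 yyyyyyyyy....................................yyyyyy..w..wwww..w...wwwww....wwwwwwwwww
237 .......................................................ww..wwwww...wwwwwwww.wwwwwwwww
```

```bash
python3 - <<'E' 2>/dev/null
from h import *
b,c=load('n1.png'); h=hsv(b); V=cv2.cvtColor(b,cv2.COLOR_RGB2GRAY)
m=np.zeros_like(V); m[140:215,265:335]=(V[140:215,265:335]<65)*255
m=cv2.morphologyEx(m,cv2.MORPH_CLOSE,np.ones((7,7),np.uint8)); cs,_=cv2.findContours(m,cv2.RETR_EXTERNAL,cv2.CHAIN_APPROX_NONE); q=max(cs,key=cv2.contourArea); print(cv2.boundingRect(q))
P=np.array([onz(c,u,.07)[:2] for u in q[:,0]]); 
A=np.c_[2*P,np.ones(len(P))]; s=np.linalg.lstsq(A,(P**2).sum(1),rcond=None)[0]; print('disc',s[:2],np.sqrt(s[2]+s[0]**2+s[1]**2))
g=blob(b,[8,100,80],[34,255,255],(335,145,400,215),0); g=cv2.convexHull(np.vstack(g)); G=np.array([onz(c,u,.085)[:2] for u in g[:,0]]); cc,r=cv2.minEnclosingCircle(G.astype(np.float32)); print('gauge',cc,r)
t=np.radians(-3); ax=np.array(cc)-.059*np.array([-np.sin(t),np.cos(t)]); print('axis from gauge',ax)
k=blob(b,[50,60,30],[95,255,255],(270,130,330,160),0)[0]; M=cv2.moments(k); gp=onz(c,(M['m10']/M['m00'],M['m01']/M['m00']),.061)[:2]
for a in(s[:2],ax): print('green',gp,np.linalg.norm(gp-a),np.degrees(np.arctan2(*(gp-a)[::-1])))
for y in range(184,208,2): print(y,V[y,288:314:1].tolist())
a=s[:2]
print('polar')
for r in(.029,.033,.036,.039):
    print(r,''.join('#' if v<95 else '+' if v<140 else '.' for v in [V[tuple(proj(c,[a[0]+r*np.cos(np.radians(d)),a[1]+r*np.sin(np.radians(d)),.061]).round().astype(int)[::-1])] for d in range(-180,180,3)]))
E
```

```text
(277, 153, 50, 55)
disc [0.67587984 0.1515894 ] 0.023967279787128554
gauge (0.6764870285987854, 0.2096405327320099) 0.02144843153655529
axis from gauge [0.67339921 0.15072139]
green [0.64599662 0.14693816] 0.030243031108133357 -171.15306150901878
green [0.64599662 0.14693816] 0.02766251361553672 -172.1393831720911
184 [25, 24, 21, 23, 21, 20, 20, 19, 18, 23, 25, 25, 25, 26, 26, 32, 35, 35, 36, 35, 31, 29, 32, 35, 36, 36]
186 [24, 24, 21, 21, 21, 21, 19, 17, 19, 22, 25, 30, 40, 48, 48, 46, 42, 36, 34, 32, 30, 32, 35, 35, 36, 36]
188 [23, 22, 21, 21, 21, 16, 16, 18, 21, 24, 27, 49, 82, 101, 106, 97, 74, 46, 34, 30, 30, 33, 35, 37, 35, 35]
190 [21, 22, 21, 21, 19, 18, 16, 21, 23, 25, 39, 70, 97, 110, 105, 82, 53, 35, 31, 30, 31, 34, 35, 36, 36, 35]
192 [23, 22, 21, 22, 18, 18, 19, 21, 24, 29, 54, 89, 109, 109, 89, 60, 38, 31, 30, 30, 33, 35, 35, 35, 35, 35]
194 [21, 23, 20, 20, 17, 18, 21, 25, 27, 45, 77, 102, 110, 99, 72, 44, 30, 29, 30, 32, 34, 35, 34, 35, 35, 35]
196 [22, 22, 20, 21, 17, 19, 22, 23, 34, 62, 94, 110, 107, 84, 51, 28, 24, 25, 30, 33, 34, 34, 35, 35, 36, 34]
198 [32, 24
[... 391 characters left out ...]
, 47, 86, 120, 144, 158, 164, 167, 170, 173, 175, 176, 175]
206 [114, 113, 111, 104, 94, 85, 86, 100, 110, 107, 84, 54, 34, 42, 86, 139, 167, 175, 176, 176, 176, 176, 176, 176, 175, 176]
polar
0.029 .+++++........++++++++++++++++++++++++++++++++++++++####+####...........................................................
0.033 .+++++......++++++##+++++++++#+++++++++#+++++++++#+++++++++#+..................+.........+...................+..........
0.036 ..++++.....++++++++#+++++++++++++++++++++++++++++#++++++++++.........+.........+.........+.........+.........+..........
0.039 ..........++++++++++++++++++++++++++++++++++++++++++++++++++.........................++++++.............................
```

```bash
python3 - <<'E' 2>/dev/null
from h import *
b,c=load('n1.png')
for z in(.07,.092):
    P=[onz(c,u,z)[:2] for u in((302.0,188),(296.8,204))]; d=P[1]-P[0]; print(z,np.array(P).round(4).tolist(),np.degrees(np.arctan2(d[1],d[0])))
    for a in([.6759,.1516],[.6734,.1507]): print('  tip bearing',np.degrees(np.arctan2(*(P[1]-a)[::-1])))
print(delta([.6747,.1512,.094]))
E
```

```text
0.07 [[0.6846, 0.1519], [0.7004, 0.1462]] -19.99260550954429
  tip bearing -12.462156051863666
  tip bearing -9.487963682857842
0.092 [[0.6788, 0.1515], [0.6936, 0.1461]] -19.99260550954426
  tip bearing -17.218299038703734
  tip bearing -12.778198138477313
(array([  1.4,  10.7, 185.4]), np.float64(86.9))
```

```bash
python3 -m pendant '[[[1,12,0],0],[[0,0,0],8.5],[[0,0,0],8.4],[[0,0,60],0],[[0,0,60],0],[[0,0,50],0],[[0,0,12],0],[[0,0,0],0]]' 0.35| grep -E "pos|contact"
python3 -m pendant '[[[0,0,0],0],[[0,0,0],0]]'| grep -E "pos|contact"
python3 -m pendant '[[[0,0,0],0],[[0,0,0],0],[[0,0,0],0],[[0,0,0],0]]' 0 40
python3 -c "
from h import *
s=manip.read_state();print(delta([.675,.1525,.094]),s['torque'],s['qpos'].round(2))"
```

```text
tool_pos: [0.6761, 0.1538, 0.0987]
contact_force: [-0.4, 0.5, 0.9]
tool_pos: [0.6772, 0.1541, 0.1009]
contact_force: [0.8, 0.2, -0.7]
clock: 59.08
tool_pos: [0.676, 0.1529, 0.0999]
orientation: [0.173, 0.985, -0.001, 0.0]
contact_force: [-4.1, -4.9, 6.7]
gripper_width: 0.123
gripper_force: 41.0
(array([ 0.8, -0.7,  5.9]), np.float64(70.07)) [-0.77602836  0.56514508  0.04672738] [ 0.06  0.5   1.52 -0.    1.12 -1.16]
```

```bash
python3 -m pendant '[[[0,0,0],4],[[0,0,0],8],[[0,0,0],9],[[0,0,0],9],[[0,0,0],10],[[0,0,0],10],[[0,0,0],10],[[0,0,0],10]]'| grep -E "pos|contact|width"
python3 -c "
from h import *
s=manip.read_state();print(delta([.675,.1525,.094]),s['torque'],s['contact_force'])"
python3 -m pendant '[[[0,0,0],10],[[0,0,0],10],[[0,0,0],10],[[0,0,0],10],[[0,0,0],10],[[0,0,0],10],[[0,0,0],10],[[0,0,0],0]]'| grep -E "pos|contact|width"
python3 - <<'E'
from h import *
s=manip.read_state();print(delta([.675,.1525,.094]),s['torque'])
E
```

```text
tool_pos: [0.6768, 0.1534, 0.0999]
contact_force: [0.7, -2.2, 2.5]
gripper_width: 0.127
(array([-0.9, -1.9,  5.9]), np.float64(-0.25)) [-0.40216329 -0.1011035   0.05048154] [ 0.66678536 -2.16777417  2.50451493]
tool_pos: [0.6777, 0.1527, 0.0999]
contact_force: [3.6, -3.9, 0.7]
gripper_width: 0.128
(array([-2.6, -0.7,  5.9]), np.float64(-70.01)) [-0.73872294 -0.53069097 -0.03102969]
```

```bash
python3 -m pendant '[[[0,0,0],9],[[0,0,0],0],[[0,0,0],0]]'| grep -E "contact"
python3 -m pendant '[[[0,0,0],0],[[0,0,0],0],[[0,0,0],0],[[0,0,-20],0],[[0,0,-60],0],[[0,0,-60],0],[[0,0,-40],0],[[0,0,0],0]]' 0.35| grep -E "pos|contact"
python3 -m pendant '[[[0,0,0],0]]'|grep orient
python3 - <<'E' 2>/dev/null
from h import *
print(delta([0,0,0])[1])
grab('wrist','n2.png'); b,c=load('n2.png'); h=hsv(b)
uv=proj(c,[.6765,.153,.07]).astype(int); print(uv)
for y in range(uv[1]-50,uv[1]+50,2):
    s=''
    for x in range(uv[0]-50,uv[0]+50,1):
        H,S,V=map(int,h[min(max(y,0),419),min(max(x,0),559)]); s+= 'G' if 50<H<95 and S>60 else 'k' if V<60 else '-' if V<85 else 'w' if V>170 else '.'
    print(y,s)
E
```

```text
contact_force: [3.1, -5.2, 0.6]
tool_pos: [0.6778, 0.1543, 0.2857]
contact_force: [-0.1, 0.6, 0.1]
orientation: [0.995, 0.096, -0.0, -0.0]
-78.93
[291 176]
126 wwwwwwwwwwwwwwwwwwwwwwwwwwwwwwwwwwwwwwwwww.......--kkkkkkkkkk----..................-----------------
128 wwwwwwwwwwwwwwwwwwwwwwwwwwwwwwwwwwwwwwwwwwwwwwwww...-----kkkkkkkkkkkk----..................---------
130 wwwwwwwwwwwwwwwwwwwwwwwwwwwwwwwwwwwwwwwwwwwwwwwww...........-----kkkkkkkkkkkk----..................-
132 wwwwwwwwwwwwwwwwwwwwwwwwwwwwwwwwwwwwwwwwwwwwwwwww...................----kkkkkkkkkkkkk----...........
134 wwwwwwwwwwwwwwwwwwwwwwwwwwwwwwwwwwwwwwwwwwwwwwwww...........................----kkkkkkkkkkkk----....
136 ...wwwwwwwwwwwwwwwwwwwwwwwwwwwwwwwwwwwwwwwwwwwww....................................----kkkkkkkkkkkk
138 .........wwwwwwwwwwwwwwwwwwwwwwwwwwwwwwwwwwwwwww............................................----kkkk
140 ..........wwwwwwwwwwwwwwwwwwwwwwwwwwwwww..wwwww.....................................................
142 ............wwwwwwwwwwwwwwwwwwwwwwwwwwwww..wwww.....................................................
[... 3605 characters left out ...]
wwwwwwwwwwwwwwwwwwwwwww...............................................
214 w.w.................--------........wwwwwwwwwwwwwwwww...............................................
216 wwwwwwwwwww..................----------.....wwwwwwww................................................
218 wwwwwwwwwwwwwwwwwww.................--------........................................................
220 wwwwwwwwwwwwwwwwwwwwwwwwwww.............-----------kkk---...........................................
222 wwwwwwwwwwwwwwwwwwwwwwwwwwwwwwwwwww............----kkkkkkkkkkk----..................................
224 wwwwwwwwwwwwwwwwwwwwwwwwwwwwwwwwwwwwwwwwww.........--kkkkkkkkkkkkkkkkk----..........................
```

The pointer line (column 51 of the crop) is centred on the green mark (columns 47-54). Now I'll go back to the tab.

```bash
python3 -m pendant '[[[0,0,0],7.2],[[0,0,0],7.1],[[0,55,0],0],[[0,56,0],0],[[0,0,0],0],[[0,0,0],0]]' 0.35| grep -E "pos|contact"
python3 -c "
from h import *
print(delta([.6718,.0435,.132]))"
python3 -m pendant '[[[0,0,60],0],[[0,0,50],0],[[0,0,30],0],[[0,0,12],0],[[0,0,0],0],[[0,0,0],0]]'| grep -E "pos|contact"
```

```text
tool_pos: [0.6689, 0.0434, 0.2767]
contact_force: [0.0, 0.5, 0.2]
(array([  3.3,  -0.2, 144.7]), np.float64(-93.26))
tool_pos: [0.6706, 0.0434, 0.1281]
contact_force: [-0.5, -0.7, 0.2]
```

```bash
python3 -m pendant '[[[0,0,-4],0],[[0,0,0],0]]'| grep -E "pos|contact"
python3 -m pendant '[[[0,0,0],0],[[0,0,0],0],[[0,0,0],0],[[0,0,0],0]]' 0 40| grep -E "pos|contact|width"
python3 -m pendant '[[[0,-4,0],0],[[0,-10,0],0],[[0,-12,0],0],[[0,-12,0],0],[[0,-12,0],0],[[0,-12,0],0],[[0,-8,0],0],[[0,0,0],0]]'| grep -E "pos|contact|width"
python3 -m pendant '[[[0,-4,0],0],[[0,-3,0],0],[[0,0,0],0]]'| grep -E "pos|contact|width"
```

```text
tool_pos: [0.6702, 0.043, 0.1317]
contact_force: [0.2, -0.3, 0.3]
tool_pos: [0.6696, 0.0444, 0.1307]
contact_force: [-0.7, 4.4, 3.3]
gripper_width: 0.081
tool_pos: [0.6734, 0.1145, 0.1307]
contact_force: [-2.7, 2.4, 4.7]
gripper_width: 0.081
tool_pos: [0.6738, 0.1205, 0.1307]
contact_force: [-2.9, -0.2, 6.1]
gripper_width: 0.081
```

```bash
python3 -m pendant '[[[0,-3,0],0],[[0,-2,0],0],[[0,0,0],0]]'| grep -E "pos|contact"
python3 -m pendant '[[[0,-3,0],0],[[0,-2,0],0],[[0,0,0],0]]'| grep -E "pos|contact"
```

```text
tool_pos: [0.674, 0.1245, 0.1307]
contact_force: [-3.7, -4.4, 5.9]
tool_pos: [0.6741, 0.1249, 0.1307]
contact_force: [-6.7, -18.6, 8.4]
```

```bash
python3 -m pendant '[[[0,2.5,0],0],[[0,0,0],0]]'| grep -E "pos|contact"
python3 -m pendant '[[[0,0,0],0],[[0,0,0],0],[[0,0,0],0],[[0,0,-20],0],[[0,0,-60],0],[[0,0,-60],0],[[0,0,-20],0],[[0,0,0],0]]' 0.35| grep -E "pos|clock"
python3 - <<'E' 2>/dev/null
from h import *
grab('wrist','f1.png'); b,c=load('f1.png'); grab('top','f2.png'); t,ct=load('f2.png')
for nm,(im,cam) in dict(w=(b,c),t=(t,ct)).items():
    q=blob(im,[22,110,80],[33,255,255],(150,0,450,330) if nm=='w' else (180,140,280,210),2)[:2]
    for k in q: print(nm,cv2.boundingRect(k),[onz(cam,u,.104)[:2].round(4).tolist() for u in quad(k)])
b2=[q for q in blob(t,[100,60,50],[130,255,255],(100,200,190,310),0) if len(q)>30]
u=np.array([np.cos(BY),np.sin(BY)]); n=np.array([-u[1],u[0]])
for q in b2[:4]: P=np.array([onz(ct,x,.034)[:2] for x in rect(q)]); print('top blue',cv2.boundingRect(q),((P.mean(0)-BAY)@u*1000).round(1),((P.mean(0)-BAY)@n*1000).round(1))
E
```

```text
tool_pos: [0.6741, 0.1247, 0.1307]
contact_force: [-4.0, -10.6, 7.1]
clock: 68.25
tool_pos: [0.675, 0.1277, 0.2932]
w (225, 127, 76, 105) [[0.7242, 0.1172], [0.6301, 0.1227], [0.6326, 0.1853], [0.7202, 0.1812]]
t (212, 181, 15, 11) [[0.6534, 0.1217], [0.6299, 0.1231], [0.6296, 0.1528]]
t (212, 193, 17, 4) [[0.6184, 0.1159], [0.6249, 0.1526]]
top blue (108, 200, 82, 110) 19.6 -18.6
```

```bash
python3 -m pendant '[[[-58,-40,0],0],[[-58,-40,0],0],[[-58,-40,0],0],[[-58,-40,0],0],[[0,0,0],0],[[0,0,0],0],[[0,0,0],0]]'| grep -E "pos|clock"
python3 - <<'E' 2>/dev/null
from h import *
grab('wrist','f3.png'); b,c=load('f3.png'); u=np.array([np.cos(BY),np.sin(BY)]); n=np.array([-u[1],u[0]])
for q in blob(b,[105,130,50],[125,255,255],None,2)[:3]:
    r=rect(q); P=np.array([onz(c,x,.034)[:2] for x in r]); Q=np.array([onz(c,x[0],.034)[:2] for x in q]); e=(Q-BAY)@np.c_[u,n]*1000
    f=np.polyfit(e[:,0],e[:,1],1); print(cv2.boundingRect(q),'bay x range',e[:,0].min().round(1),e[:,0].max().round(1),'y mean',e[:,1].mean().round(1),'dyaw',np.degrees(np.arctan(f[0])).round(2))
for nm,p,lo,hi in[('amber',-54,[8,130,60],[22,255,255]),('rose',-18,[165,60,40],[178,220,255])]:
    q=blob(b,lo,hi)[0]; P=onz(c,cv2.minAreaRect(q)[0],.06)[:2]-BAY; print(nm,cv2.boundingRect(q),(P@u*1000).round(1),(P@n*1000).round(1))
# marks
g=cv2.cvtColor(b,cv2.COLOR_RGB2GRAY)
for yy in(-38,-30):
    prof=[g[tuple(np.clip(proj(c,[*(BAY+x/1000*u+yy/1000*n),0]).round().astype(int)[::-1],0,[419,559]))] for x in range(-110,111,2)]
    print(yy,[(x,int(v)) for x,v in zip(range(-110,111,2),prof) if 88<=abs(x)<=106])
E
```

```text
clock: 69.22
tool_pos: [0.4773, 0.2799, 0.2891]
(196, 102, 19, 144) bay x range -80.7 77.1 y mean 41.2 dyaw 0.04
(280, 99, 9, 145) bay x range -80.1 78.1 y mean -43.7 dyaw 0.02
amber (218, 214, 57, 25) -48.5 -2.6
rose (214, 184, 60, 22) -14.1 -2.1
-38 [(-106, 147), (-104, 150), (-102, 98), (-100, 75), (-98, 69), (-96, 69), (-94, 68), (-92, 71), (-90, 74), (-88, 74), (88, 77), (90, 77), (92, 77), (94, 80), (96, 123), (98, 135), (100, 123), (102, 82), (104, 78), (106, 78)]
-30 [(-106, 147), (-104, 147), (-102, 93), (-100, 74), (-98, 69), (-96, 69), (-94, 69), (-92, 70), (-90, 69), (-88, 68), (88, 77), (90, 78), (92, 77), (94, 77), (96, 103), (98, 136), (100, 117), (102, 80), (104, 77), (106, 78)]
```

```bash
python3 - <<'E' 2>/dev/null
from h import *
b,c=load('f3.png'); u=np.array([np.cos(BY),np.sin(BY)]); n=np.array([-u[1],u[0]]); g=cv2.cvtColor(b,cv2.COLOR_RGB2GRAY).astype(np.float32)
def s(x,y,z=0): 
    p=proj(c,[*(BAY+x/1000*u+y/1000*n),z]); return cv2.getRectSubPix(g,(1,1),(float(p[0]),float(p[1])))[0,0]
for x in(-94,-90,90,94): print(x,[(y,int(s(x,y))) for y in range(38,56,1)])
print([(x,int(s(x,-34))) for x in range(-116,-92,1)]); print([(x,int(s(x,-34))) for x in range(90,106,1)])
E
```

```text
-94 [(38, 68), (39, 68), (40, 68), (41, 68), (42, 68), (43, 68), (44, 68), (45, 68), (46, 67), (47, 65), (48, 63), (49, 62), (50, 63), (51, 64), (52, 68), (53, 73), (54, 77), (55, 81)]
-90 [(38, 68), (39, 68), (40, 68), (41, 68), (42, 67), (43, 67), (44, 67), (45, 65), (46, 62), (47, 59), (48, 62), (49, 78), (50, 91), (51, 99), (52, 100), (53, 94), (54, 87), (55, 85)]
90 [(38, 74), (39, 74), (40, 74), (41, 74), (42, 76), (43, 82), (44, 83), (45, 75), (46, 64), (47, 52), (48, 41), (49, 37), (50, 38), (51, 44), (52, 59), (53, 74), (54, 81), (55, 83)]
94 [(38, 74), (39, 74), (40, 75), (41, 79), (42, 87), (43, 95), (44, 92), (45, 76), (46, 64), (47, 51), (48, 42), (49, 38), (50, 39), (51, 46), (52, 59), (53, 73), (54, 82), (55, 84)]
[(-116, 186), (-115, 171), (-114, 150), (-113, 137), (-112, 130), (-111, 129), (-110, 129), (-109, 129), (-108, 131), (-107, 135), (-106, 144), (-105, 147), (-104, 144), (-103, 130), (-102, 107), (-101, 88), (-100, 74), (-99, 69), (-98, 68), (-97, 68), (-96, 69), (-95, 69), (-94, 70), (-93, 69)]
[(90, 76), (91, 77), (92, 77), (93, 77), (94, 78), (95, 88), (96, 108), (97, 128), (98, 134), (99, 126), (100, 107), (101, 88), (102, 79), (103, 78), (104, 77), (105, 78)]
```

```bash
python3 -c "
from h import *
print(manip.job_done())"
```

```text
the job is handed in; nothing more can be done
None
```

I handed the job in at about 69 s. All three lenses are on edge in the rack, and the rack is flush to the stop bar and centred to about 2 mm, after it was knocked aside once and I pushed it back. The knob pointer is on green and the guard is closed to its end stop. The judge returned no result.

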